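Load spindle units in dot order and lock the fixture

ROBOT

A 6-joint arm with a two-finger parallel gripper is mounted at the origin on the work surface. World frame = base frame: x ahead of the robot, y to its left, z up, the work surface at z = 0. Lengths are in m, angles in rad, forces in N, time in s.
With the tool pointing down it reaches from about 0.325 to 0.9 m from the base axis. Payload 3.5 kg.
Tool frame: the origin (TCP) lies midway between the tips of the shut fingers; the grasp point (between the pads) lies 19 mm behind it; z points along the fingers, y is the line along which they close (so a half turn about z gives the same grasp; the last joint's range is limited). The gripper opens to 85 mm and grips with 20 to 120 N. Pads are 22 mm wide; open, the fingers measure 114 mm over their backs; the gripper's body (76 mm by 85 mm) begins 54 mm behind the grasp point. The pads swing forward as they close: fully open they stand 13 mm farther back than shut.
Start: joints at [-1.435, 0.276, -0.026, 1.268, 0, 1.467], TCP at [0.148, -0.607, 0.231] pointing down, gripper open.
Joint ranges: [-3.12, 3.12], [-0.85, 1.88], [-1.08, 1.24], [-1.95, 2.15], [-1.57, 1.53], [-3.14, 3.14]. Speed limits (rad/s): [2.57, 2.57, 3.14, 3.14, 3.14, 3.14].

INTERFACE

Orientations are given as a unit quaternion [w, x, y, z].
In Python, from bench import observe, get_image, sign_off, regions_of, place_of gives the robot as it stands.
- The arm moves only by the tool step_arm, never from a script. Its argument "rows" is a list of rows, each an object with "fingers": the finger opening in mm, from 0 to 85.4; "translation": the shift along the tool's x, y, z in units of 25 mm (1.0 is 25 mm), a list of three; "rot": the turn, a rotation vector about the tool's x, y, z in units of 5 degrees (1.0 is 5 degrees), a list of three. In form: [{"fingers": fingers, "translation": [x, y, z], "rot": [rx, ry, rz]}, ...]. A call has 1 to 5 rows; each row is the pose to reach, as a shift and turn from the pose commanded when the call began, along the tool's axes at that moment; what a row does not reach only later rows make up. A row lasts 1/12 s, in which the tool goes at most 41.7 mm and 7.16 degrees, less where a joint would pass 70% of its speed; a pose out of reach is approached as far as the arm can. A call with a gripper value outside its range is refused whole. The fingers move at their own pace and stop on an object; "force" is the grip in N (left out, the last holds). Time passes only in rows, so rows that repeat a pose let the fingers close. It gives the time, the measured TCP pose, the force, the opening and the grip force at its end, in the units of the state.
- observe(): the state, without advancing time (a new reading comes with each control period).
- get_image(name): name is "scene" or "top" or "wrist"; returns a dict with "color" (384x512x3 uint8, blue, green, red), "K" (3x3 intrinsics, pixels), "k1" (the pictures are not rectified: a ray, as slopes to the right and down, at radius r is drawn at 1 + k1 r^2 times it, then the intrinsics apply), "extrinsics" (4x4, takes a point from world to camera coordinates). Camera axes: x right, y down, z forward; pixel columns grow to the right and rows downward; lengths in m; the calibration is good to about 2 mm. A picture is of the moment at which its call begins. There is no depth.
- sign_off(): hands the job in; it is judged then, once.
Trained networks look in a picture, given as the dict that the camera call returned (one of the last four; its "shot" number tells which), for a name from the list of things; names that differ only in an ending like _2 or _b are one class to them, and where a whole thing is asked for, a point or a joint stands for the part that bears it (a point fixed in the world has none). Each returns a list of dicts, best first, with "p" (0 to 1); they miss things now and then, are a little off and sometimes report something else, mostly with a low value. They report only what shows in the picture. A call takes as long as a camera call.
- regions_of(thing, picture): "mask" (384x512 bool, what is visible of it).
- place_of(thing, picture): "centre" ([x, y, z] in m, in world coordinates, good to about 4 mm: a listed point, or the origin of a listed thing).
The state is a dict: "t": time; "qpos": joint angles; "qvel": joint speeds; "effort": joint torques, N m; "position": TCP position; "eef_rot": TCP orientation; "contact_force": force on the tool from outside, world axes, zero at the start; "wrist_torque": the same for the moment, N m; "width": opening from 0.0 (shut) to 1.0 (fully open); "grasp_force": force on a finger pad.
Only numpy, scipy, OpenCV 4.12 (cv2) and the standard library are available. Lean on these libraries where they do the work, as an engineer would, in place of code of your own. Each camera call takes 0.05 s, during which the arm holds its last target. There are 200 camera calls.

TASK

Load the three black spindle units into the three pockets of the fixture plate in dot order - first the pocket with one dot, then two dots, then three dots; the units are all alike - lowering each one in gently so that it stands upright and fully home. Then lock the fixture with its orange T-knob: push the knob down and turn it clockwise to its stop, so that it springs back up there, and let go. Leave the grease tub, the ratchet and the hex-key holder where they are.

Things in the scene. Friction and masses are not known exactly. Their poses are not given: they have to be found in the camera images.
- unit1: one of three identical black spindle units, 84 mm tall, 0.25 to 0.45 kg, standing upright: foot 48 mm across and 28 mm high, waist 34 mm across from 28 to 36 mm, black body 42 mm across from 36 to 62 mm (grip here), aluminium collar 28 mm across from 62 to 70 mm, brass spindle 12 mm across from 70 to 84 mm. Origin: centre of the underside, z up
- unit2: one of three identical black spindle units, 84 mm tall, 0.25 to 0.45 kg, standing upright: foot 48 mm across and 28 mm high, waist 34 mm across from 28 to 36 mm, black body 42 mm across from 36 to 62 mm (grip here), aluminium collar 28 mm across from 62 to 70 mm, brass spindle 12 mm across from 70 to 84 mm. Origin: centre of the underside, z up
- unit3: one of three identical black spindle units, 84 mm tall, 0.25 to 0.45 kg, standing upright: foot 48 mm across and 28 mm high, waist 34 mm across from 28 to 36 mm, black body 42 mm across from 36 to 62 mm (grip here), aluminium collar 28 mm across from 62 to 70 mm, brass spindle 12 mm across from 70 to 84 mm. Origin: centre of the underside, z up
- nest1: blue nest block with 1 white dot (13 mm) on its top; its place on the plate varies. 30 mm high, 66 mm wide (y), from 33 mm to -x to 53 mm to +x of the origin; dots 42 mm to +x. Origin: on the axis of its round pocket, at the block's underside (8 mm above the bench). Pocket: 54 mm across, 3 mm chamfer, open on top, 22 mm deep, floor 8 mm above the origin
- nest2: blue nest block with 2 white dots (13 mm) in a row on its top; its place on the plate varies. 30 mm high, 66 mm wide (y), from 33 mm to -x to 53 mm to +x of the origin; dots 42 mm to +x. Origin: on the axis of its round pocket, at the block's underside (8 mm above the bench). Pocket: 54 mm across, 3 mm chamfer, open on top, 22 mm deep, floor 8 mm above the origin
- nest3: blue nest block with 3 white dots (13 mm) in a row on its top; its place on the plate varies. 30 mm high, 66 mm wide (y), from 33 mm to -x to 53 mm to +x of the origin; dots 42 mm to +x. Origin: on the axis of its round pocket, at the block's underside (8 mm above the bench). Pocket: 54 mm across, 3 mm chamfer, open on top, 22 mm deep, floor 8 mm above the origin
- plate: aluminium fixture plate fixed on the bench, 180 mm (x) by 280 mm (y), 8 mm thick; origin at the centre of its underside. The three nests stand on it in a row along its y, 90 mm apart, 30 mm to +x of its centre, all turned like the plate; the lock knob is 55 mm to -x of its centre
- knob_grip (a point): centre of the orange T-bar of the lock knob: bar 50 mm long (along this frame's x), 14 mm thick (its y), 26 mm high (z up, 13 mm above and below this point); turns and sinks with the knob. Knob up: 51 mm above the bench. Below the bar: steel stem 18 mm across, then a round housing 52 mm across, top 24 mm above the bench. The bar's start direction varies
- knob_press (a joint): how far the knob is pushed down, 0 (up) to 0.008 m (fully down); a spring pushes it up with 4 to 8 N
- knob_turn (a joint): turn of the knob, clockwise from above, 0 (unlocked, as at the start) to 1.3 rad (stop). A lug inside blocks turning beyond about 0.2 rad unless the knob is pushed down more than 6 mm; beyond about 1.05 rad the knob can spring back up, and is then locked
- tub: bystander: amber grease tub with white lid, 80 mm across, 63 mm high; origin at the centre of its underside
- ratchet: bystander: ratchet wrench with orange grip, lying along its x, from 90 mm behind to 92 mm ahead of its origin, 34 mm wide, 20 mm high; origin on the bench below the joint of grip and shaft
- hexkeys: bystander: blue hex-key holder 50 mm by 75 mm, 24 mm high, with steel keys sticking out 30 mm to -y; origin at the centre of its underside

How it is judged:
By the outcome, as a careful person would: the job done as asked, in the order asked, and still so for the second after the job is handed in, with the robot touching nothing.
It also fails if it takes over 72 s, if anything falls off the work surface, if the arm or the gripper's body presses on something with over 40 N, if the wrist force passes 120 N, or if a joint passes its speed limit or range.

## Working session

There is one attempt and no reset: what is moved stays moved. The work goes in short steps, Python scripts to look and compute and a tool call to move; the robot and the scene stay as the last step left them, time stands still between calls to the robot, and variables do not carry over. Pictures are saved under pics/ and viewed, at most 10 in all, crops included, and the job is handed in when it is done.

Besides the shell and the picture viewer there is one more tool, called as name([rows], argument=value, ...), one row to a line, values as JSON. step_arm: Moves the arm, as the interface text tells. Its arguments: {"type":"object","properties":{"rows":{"type":"array"},"force":{"type":"number"}},"required":["rows"]}

```bash
mkdir -p pics; ls
cat > look.py <<'E'
from bench import observe,get_image,regions_of,place_of
import cv2,numpy as np
E
python3 - <<'E'
from look import *
s=observe();print(s)
a=[]
for c in("top","scene"):
    im=get_image(c);a.append(im["color"])
    print(c,im["k1"],im["K"].tolist() if hasattr(im["K"],"tolist") else im["K"])
    for t in("unit1","nest1","nest2","nest3","knob_grip","tub","ratchet","hexkeys","plate"):
        print(t,[(np.round(d["centre"],3).tolist(),round(d["p"],2)) for d in place_of(t,im)[:4]])
    cv2.imwrite(f"pics/{c}1.png",im["color"])
E
```

```text
pics
{'t': 0.0, 'qpos': array([-1.43540534e+00,  2.77120206e-01, -2.78809071e-02,  1.26800740e+00,
        3.48735646e-05,  1.46737833e+00]), 'qvel': array([-0.00092746,  0.00039491,  0.0029516 ,  0.00129902,  0.00174057,
        0.00072595]), 'effort': array([ 9.09519877e-04, -4.45514452e+01,  2.95198989e+01,  1.64208992e-02,
       -1.00701056e-04, -4.65106407e-07]), 'position': array([ 0.14772466, -0.60648986,  0.23016764]), 'eef_rot': array([-1.10622975e-03,  9.92879144e-01,  1.19120871e-01, -2.47241855e-07]), 'contact_force': array([-0.12747073, -0.35679395, -0.75837474]), 'wrist_torque': array([ 0.03541275,  0.05066886, -0.00642545]), 'grasp_force': 0.0, 'width': 0.9992938806928413}
top -0.1938033150040565 [[463.94125787727234, 0.0, 251.91574658046056], [0.0, 463.94125787727234, 194.24901507029975], [0.0, 0.0, 1.0]]
unit1 [([0.597, -0.202, 0.003], 0.56), ([0.567, -0.39, 0.001], 0.55), ([0.48, -0.22, -0.002], 0.51)]
nest1 [([0.57, 0.238, 0.006], 0.82), ([0.563, 0.062, 0.008], 0.8), ([0.562, 0.154, 0.006], 0.6)]
nest2 [([0.57, 0.238, 0.006], 0.82), ([0.563, 0.062, 0.008], 0.8), (
[... 569 characters left out ...]
.204, -0.003], 0.71)]
nest1 [([0.563, 0.149, 0.004], 0.96), ([0.561, 0.06, 0.006], 0.79), ([0.567, 0.24, 0.011], 0.71), ([0.564, -0.393, 0.002], 0.16)]
nest2 [([0.563, 0.149, 0.004], 0.96), ([0.561, 0.06, 0.006], 0.79), ([0.567, 0.24, 0.011], 0.71), ([0.564, -0.393, 0.002], 0.16)]
nest3 [([0.563, 0.149, 0.004], 0.96), ([0.561, 0.06, 0.006], 0.79), ([0.567, 0.24, 0.011], 0.71), ([0.564, -0.393, 0.002], 0.16)]
knob_grip [([0.478, 0.15, 0.048], 0.62)]
tub [([0.804, -0.058, 0.003], 0.83), ([0.557, 0.06, 0.006], 0.35)]
ratchet [([0.766, -0.269, 0.0], 0.72), ([0.557, 0.063, 0.007], 0.57)]
hexkeys [([0.516, 0.492, -0.003], 0.87)]
plate [([0.534, 0.151, 0.001], 0.57), ([0.804, -0.058, 0.001], 0.43)]
```

View pics/top1.png

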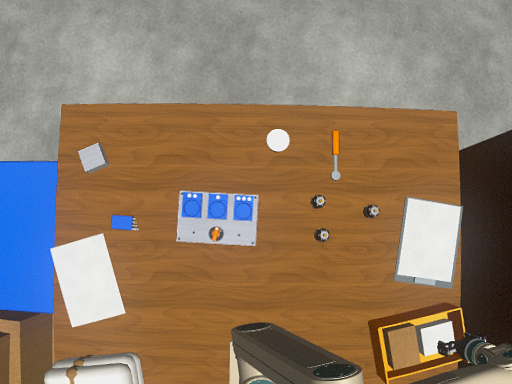

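View pics/scene1.png

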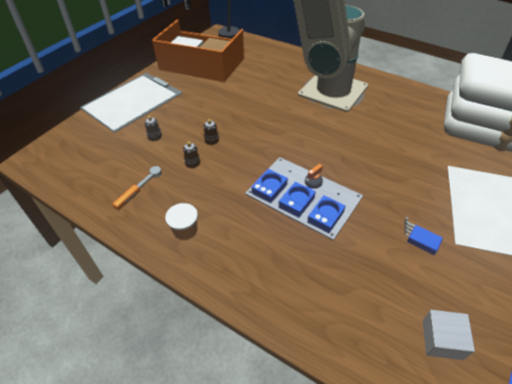

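Run:
```python
import cv2,numpy as np
a=cv2.imread("pics/top1.png")[185:250,170:265];b=cv2.imread("pics/scene1.png")[155:240,240:365]
a=cv2.resize(a,(640,438),interpolation=cv2.INTER_CUBIC)[:300];a=cv2.resize(cv2.imread("pics/top1.png")[185:250,170:265],(400,300),interpolation=3);b=cv2.resize(b,(400,300),interpolation=3)
cv2.imwrite("pics/crop1.png",np.hstack([a,b]))
```

```text
(no output)
```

View pics/crop1.png

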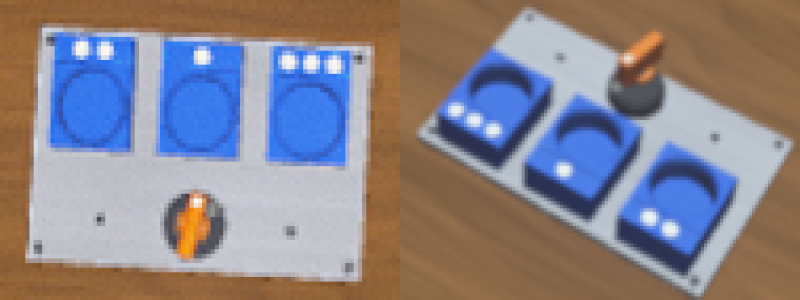

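step_arm([
  {"fingers": 85,"translation": [1.4,-0.8,-0.2],"rot": [0,0,-1.4]},
  {"fingers": 85,"translation": [2.8,-1.6,-0.4],"rot": [0,0,-2.8]},
  {"fingers": 85,"translation": [4.2,-2.4,-0.6],"rot": [0,0,-4.2]},
  {"fingers": 85,"translation": [5.6,-3.2,-0.8],"rot": [0,0,-5.6]},
  {"fingers": 85,"translation": [7.0,-4.0,-1.0],"rot": [0,0,-7.0]},
])

```text
t: 1.42
position: [0.2951, -0.4674, 0.2567]
eef_rot: [0.0, 0.91, 0.415, 0.0]
contact_force: [0.4, -1.7, 0.3]
width: 0.996
grasp_force: 0.0
```

```bash
cat >> look.py <<'E'
from scipy.spatial.transform import Rotation as R
def Rm(s): return R.from_quat(np.roll(s["eef_rot"],-1)).as_matrix()
def go(p,yaw,s=None):
    "units to world point p with tool down at yaw (tool x direction)"
    s=s or observe();M=Rm(s);p=np.array(p,float)
    T=np.array([[np.cos(yaw),np.sin(yaw),0],[np.sin(yaw),-np.cos(yaw),0],[0,0,-1]])
    T[:,0]=[np.cos(yaw),np.sin(yaw),0];T[:,1]=[np.sin(yaw),-np.cos(yaw),0];T[:,2]=[0,0,-1]
    r=R.from_matrix(M.T@T).as_rotvec(degrees=True)/5
    print("pos",np.round(s["position"],4),"yaw",round(np.degrees(np.arctan2(M[1,0],M[0,0])),2),"tilt z",np.round(M[:,2],3),"F",np.round(s["contact_force"],1),"t",round(s["t"],2))
    print("trans",np.round(M.T@(p-s["position"])/.025,2),"rot",np.round(r,2))
E
python3 - <<'E'
from look import *
go([.53,-.25,.3],np.pi/2)
print(observe()["qpos"])
E
```

```text
pos [ 0.2951 -0.4674  0.2567] yaw 48.99 tilt z [ 0. -0. -1.] F [ 0.4 -1.7  0.3] t 1.42
trans [12.73  1.38 -1.73] rot [ 0.   0.  -8.2]
[-1.12456095e+00  1.35791041e-01 -1.46757064e-01  1.28785492e+00
  1.06471583e-04  1.16208215e+00]
```

step_arm([
  {"fingers": 85,"translation": [1.4,0.15,-0.3],"rot": [0,0,-1.4]},
  {"fingers": 85,"translation": [2.8,0.3,-0.6],"rot": [0,0,-2.8]},
  {"fingers": 85,"translation": [4.2,0.45,-0.9],"rot": [0,0,-4.2]},
  {"fingers": 85,"translation": [5.6,0.6,-1.2],"rot": [0,0,-5.6]},
  {"fingers": 85,"translation": [7.0,0.75,-1.5],"rot": [0,0,-7.0]},
])

```text
t: 1.83
position: [0.4249, -0.3482, 0.2944]
eef_rot: [0.0, 0.743, 0.669, -0.0]
contact_force: [0.4, -0.1, 0.3]
width: 1.0
grasp_force: 0.0
```

Run:
```python
from look import *
go([.53,-.25,.3],np.pi/2)
im=get_image("wrist");E=np.array(im["extrinsics"]);print("cam",-E[:3,:3].T@E[:3,3],"axes",np.round(E[:3,:3],2),im["k1"])
```

```text
pos [ 0.4249 -0.3482  0.2944] yaw 84.03 tilt z [ 0. -0. -1.] F [ 0.4 -0.1  0.3] t 1.83
trans [ 4.35  3.77 -0.22] rot [ 0.    0.   -1.19]
cam [ 0.43211043 -0.27228597  0.43702696] axes [[ 0.99 -0.1  -0.  ]
 [-0.1  -0.95  0.3 ]
 [-0.03 -0.3  -0.95]] -0.08041055439886174
```

step_arm([
  {"fingers": 85,"translation": [1.0,1.26,0],"rot": [0,0,-0.4]},
  {"fingers": 85,"translation": [2.0,2.5,0],"rot": [0,0,-0.8]},
  {"fingers": 85,"translation": [3.0,3.8,0],"rot": [0,0,-1.2]},
  {"fingers": 85,"translation": [3.0,3.8,0],"rot": [0,0,-1.2]},
])

```text
t: 2.22
position: [0.5314, -0.2822, 0.2935]
eef_rot: [0.001, 0.707, 0.707, 0.002]
contact_force: [-1.4, -1.4, 0.1]
width: 0.998
grasp_force: 0.0
```

```bash
cat >> look.py <<'E'
def ray(im,px):
    K=np.array(im["K"]);E=np.array(im["extrinsics"]);d=(np.atleast_2d(px)-K[:2,2])/np.diag(K)[:2]
    u=d.copy()
    for _ in range(20): u=d/(1+im["k1"]*(u**2).sum(1,keepdims=True))
    v=np.c_[u,np.ones(len(u))]@E[:3,:3];return -E[:3,:3].T@E[:3,3],v/np.linalg.norm(v,axis=1)[:,None]
def proj(im,P):
    E=np.array(im["extrinsics"]);K=np.array(im["K"]);c=np.atleast_2d(P)@E[:3,:3].T+E[:3,3];u=c[:,:2]/c[:,2:]
    u=u*(1+im["k1"]*(u**2).sum(1,keepdims=True));return u*np.diag(K)[:2]+K[:2,2]
def places(im,names):
    for t in names: print(t,[(np.round(d["centre"],4).tolist(),round(d["p"],2)) for d in place_of(t,im)[:4]])
def snap(im,name,pts=(),f=1.0):
    c=cv2.resize(im["color"],None,fx=1.5,fy=1.5)
    for p in (proj(im,np.array(pts)) if len(pts) else []): cv2.circle(c,tuple(int(v) for v in p*1.5),2,(0,0,255),-1)
    cv2.imwrite(f"pics/{name}.png",c)
E
python3 - <<'E'
from look import *
go([.53,-.25,.3],np.pi/2)
im=get_image("wrist");places(im,["unit1"])
U=[(.475,-.221),(.565,-.394),(.595,-.203)]
snap(im,"w1",[(x,y,z) for x,y in U for z in(0,.084)])
E
```

```text
pos [ 0.5314 -0.2822  0.2935] yaw 90.06 tilt z [ 0.003  0.001 -1.   ] F [-1.4 -1.4  0.1] t 2.22
trans [ 1.29 -0.05 -0.26] rot [ 0.04 -0.02  0.01]
unit1 [([0.562, -0.3944, -0.0023], 0.91), ([0.5942, -0.202, 0.0013], 0.8), ([0.4788, -0.215, -0.0014], 0.79)]
```

View pics/w1.png

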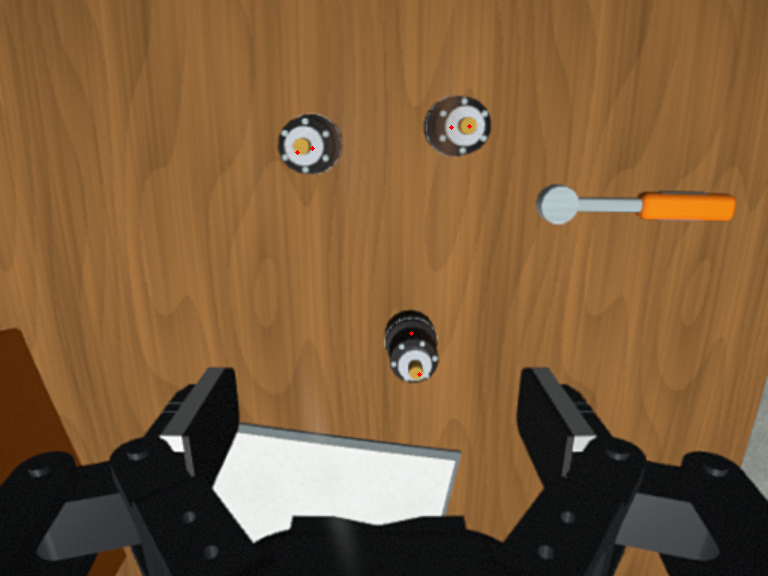

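```bash
cat >> look.py <<'E'
def brass(im,near):
    "pixel centre of the brass spindle top near projected point"
    q=proj(im,near)[0];h=cv2.cvtColor(im["color"],cv2.COLOR_BGR2HSV)
    m=cv2.inRange(h,(12,130,130),(30,255,255));y,x=np.mgrid[:384,:512]
    lim=cv2.getTrackbarPos if 0 else 14
    m[np.hypot(x-q[0],y-q[1])>lim]=0
    n,l,st,c=cv2.connectedComponentsWithStats(m);k=1+np.argmax(st[1:,4]) if n>1 else None
    return None if k is None else (c[k],st[k])
def onplane(im,px,z):
    o,d=ray(im,px);return o+d[0]*(z-o[2])/d[0][2]
def tri(obs):
    A=0;b=0
    for o,d in obs: P=np.eye(3)-np.outer(d,d);A=A+P;b=b+P@o
    return np.linalg.solve(A,b)
E
cat > meas.py <<'E'
from look import *
import sys,pickle,os
U=[(.478,-.217),(.563,-.395),(.595,-.203)]
im=get_image("wrist");D=pickle.load(open("d.pkl","rb")) if os.path.exists("d.pkl") else {0:[],1:[],2:[]}
for i,u in enumerate(U):
    r=brass(im,(*u,.084))
    if r is None: continue
    c,st=r;o,d=ray(im,c);D[i].append((o,d[0]))
    print(i,np.round(c,1),st[2:],"on .084:",np.round(onplane(im,c,.084),4),"tri",np.round(tri(D[i]),4) if len(D[i])>1 else "")
pickle.dump(D,open("d.pkl","wb"))
go([.478,-.217,.2],np.pi/2)
E
python3 meas.py
```

```text
0 [205.   94.6] [11 10 87] on .084: [ 0.4778 -0.2162  0.084 ] tri 
1 [283.9 255.2] [ 28  19 242] on .084: [ 0.5652 -0.4044  0.084 ] tri 
2 [316.2  80.6] [11 10 92] on .084: [ 0.5936 -0.2022  0.084 ] tri 
pos [ 0.5264 -0.2854  0.2935] yaw 89.71 tilt z [-0.001  0.    -1.   ] F [ 0.  -0.2  0.4] t 2.37
trans [ 2.73 -1.94  3.74] rot [-0.01 -0.   -0.06]
```

step_arm([
  {"fingers": 85,"translation": [0.4,-0.6,1.0],"rot": [0,0,0]},
  {"fingers": 85,"translation": [0.8,-1.2,2.0],"rot": [0,0,0]},
  {"fingers": 85,"translation": [1.4,-1.95,2.95],"rot": [0,0,0]},
  {"fingers": 85,"translation": [1.4,-1.95,2.95],"rot": [0,0,0]},
  {"fingers": 85,"translation": [1.4,-1.95,2.95],"rot": [0,0,0]},
])

```text
t: 2.78
position: [0.4733, -0.2488, 0.217]
eef_rot: [-0.004, 0.71, 0.704, -0.001]
contact_force: [0.2, -0.3, -0.1]
width: 0.995
grasp_force: 0.0
```

```bash
python3 meas.py; python3 -c "
from look import *
im=get_image('wrist');places(im,['unit1'])
s=observe();print(s['position'],s['qvel'])"
```

```text
0 [258.  140.5] [ 13  14 130] on .084: [ 0.4774 -0.2161  0.084 ] tri [ 0.4775 -0.2163  0.0823]
1 [342.9 318.3] [ 28  22 419] on .084: [ 0.5647 -0.3993  0.084 ] tri [ 0.5673 -0.4093  0.0732]
2 [395.  123.9] [ 13  13 133] on .084: [ 0.5937 -0.202   0.084 ] tri [ 0.5937 -0.2021  0.0839]
pos [ 0.4765 -0.2508  0.2198] yaw 89.56 tilt z [-0.001  0.    -1.   ] F [ 1.4 -0.7  0.5] t 2.83
trans [1.35 0.05 0.79] rot [-0.01 -0.   -0.09]
unit1 [([0.5933, -0.2017, 0.0026], 0.96), ([0.4785, -0.2142, -0.0015], 0.88), ([0.563, -0.3929, 0.0016], 0.7)]
[ 0.47942775 -0.2524871   0.22236222] [0.00622931 0.00416009 0.0280438  0.00083495 0.00067895 0.00109115]
```

step_arm([
  {"fingers": 85,"translation": [0.7,0,1.4],"rot": [0,0,0]},
  {"fingers": 85,"translation": [1.4,-0.05,2.8],"rot": [0,0,0]},
  {"fingers": 85,"translation": [1.4,-0.05,2.8],"rot": [0,0,0]},
  {"fingers": 85,"translation": [1.4,-0.05,2.8],"rot": [0,0,0]},
  {"fingers": 85,"translation": [1.4,-0.05,2.8],"rot": [0,0,0]},
])

```text
t: 3.35
position: [0.4797, -0.2176, 0.1528]
eef_rot: [0.003, 0.709, 0.705, 0.0]
contact_force: [0.7, -0.2, 0.3]
width: 0.994
grasp_force: 0.0
```

```bash
python3 -c "
from look import *
go([.4776,-.2162,.034],np.pi/2)
im=get_image('wrist');go([.4776,-.2162,.034],np.pi/2)
c=brass(im,(.4776,-.2162,.084));print(c, onplane(im,c[0],.084) if c else '')"
```

```text
pos [ 0.4797 -0.2176  0.1528] yaw 89.67 tilt z [ 0.005 -0.003 -1.   ] F [ 0.7 -0.2  0.3] t 3.35
trans [ 0.07 -0.11  4.75] rot [ 0.05  0.04 -0.07]
pos [ 0.4803 -0.218   0.1535] yaw 89.65 tilt z [ 0.006 -0.004 -1.   ] F [ 0.3 -0.1  1. ] t 3.4
trans [ 0.09 -0.14  4.78] rot [ 0.07  0.05 -0.07]
(array([248.83854167, 199.39583333]), array([241, 192,  16,  16, 192], dtype=int32)) [ 0.47740763 -0.21594343  0.084     ]
```

step_arm([
  {"fingers": 85,"translation": [0.08,-0.12,1.2],"rot": [0,0,0]},
  {"fingers": 85,"translation": [0.08,-0.12,2.4],"rot": [0,0,0]},
  {"fingers": 85,"translation": [0.08,-0.12,3.6],"rot": [0,0,0]},
  {"fingers": 85,"translation": [0.08,-0.12,4.5],"rot": [0,0,0]},
  {"fingers": 85,"translation": [0.08,-0.12,4.75],"rot": [0,0,0]},
])

```text
t: 3.82
position: [0.4745, -0.2145, 0.0305]
eef_rot: [-0.0, 0.709, 0.705, -0.0]
contact_force: [-1.1, 0.9, 0.1]
width: 0.994
grasp_force: 0.0
```

step_arm([
  {"fingers": 60,"translation": [0,0,0],"rot": [0,0,0]},
  {"fingers": 45,"translation": [0,0,0],"rot": [0,0,0]},
  {"fingers": 36,"translation": [0,0,0],"rot": [0,0,0]},
  {"fingers": 36,"translation": [0,0,0],"rot": [0,0,0]},
  {"fingers": 36,"translation": [0,0,0],"rot": [0,0,0]},
], force=45)

```text
t: 4.23
position: [0.4768, -0.2149, 0.0341]
eef_rot: [0.003, 0.709, 0.705, 0.001]
contact_force: [0.9, 0.5, 6.8]
width: 0.475
grasp_force: 44.9
```

```bash
python3 -c "
from look import *
s=observe();print(s['width'],s['grasp_force']);go([.4776,-.2162,.034],np.pi/2)"
```

```text
0.47534899620291776 44.87791657447815
pos [ 0.4768 -0.2149  0.0341] yaw 89.69 tilt z [ 0.006 -0.003 -1.   ] F [0.9 0.5 6.8] t 4.23
trans [-0.05  0.03  0.01] rot [ 0.06  0.03 -0.06]
```

step_arm([
  {"fingers": 36,"translation": [0,0,-0.6],"rot": [0,0,0]},
  {"fingers": 36,"translation": [0,0,-1.6],"rot": [0,0,0]},
  {"fingers": 36,"translation": [0.8,0.2,-2.8],"rot": [0,0,0]},
  {"fingers": 36,"translation": [1.8,0.5,-4.0],"rot": [0,0,0]},
  {"fingers": 36,"translation": [2.8,0.8,-5.2],"rot": [0,0,0]},
])

```text
t: 4.65
position: [0.4936, -0.1427, 0.1627]
eef_rot: [-0.0, 0.71, 0.705, -0.0]
contact_force: [0.7, 0.3, -3.6]
width: 0.474
grasp_force: 46.7
```

step_arm([
  {"fingers": 36,"translation": [1.1,0.25,-0.8],"rot": [0,0,0]},
  {"fingers": 36,"translation": [2.2,0.5,-1.6],"rot": [0,0,0]},
  {"fingers": 36,"translation": [3.4,0.8,-2.4],"rot": [0,0,0]},
  {"fingers": 36,"translation": [4.7,1.1,-3.0],"rot": [0,0,0]},
  {"fingers": 36,"translation": [6.1,1.4,-3.4],"rot": [0,0,0]},
])

```text
t: 5.07
position: [0.5307, 0.01, 0.2488]
eef_rot: [0.001, 0.709, 0.705, 0.001]
contact_force: [1.1, 0.3, -2.3]
width: 0.477
grasp_force: 46.8
```

step_arm([
  {"fingers": 36,"translation": [1.4,0.3,0],"rot": [0,0,0]},
  {"fingers": 36,"translation": [2.8,0.6,0],"rot": [0,0,0]},
  {"fingers": 36,"translation": [4.2,0.9,0],"rot": [0,0,0]},
  {"fingers": 36,"translation": [5.2,1.2,0],"rot": [0,0,0]},
  {"fingers": 36,"translation": [5.6,1.2,0],"rot": [0,0,0]},
])

```text
t: 5.48
position: [0.5614, 0.1522, 0.2463]
eef_rot: [-0.0, 0.708, 0.706, 0.001]
contact_force: [-0.0, -0.0, -2.8]
width: 0.478
grasp_force: 46.8
```

step_arm([
  {"fingers": 36,"translation": [0,0,0],"rot": [0,0,0]},
  {"fingers": 36,"translation": [0,0,0],"rot": [0,0,0]},
])

```text
t: 5.65
position: [0.5601, 0.1487, 0.246]
eef_rot: [-0.0, 0.709, 0.706, -0.001]
contact_force: [-0.8, 0.0, -3.0]
width: 0.476
grasp_force: 46.8
```

Run:
```python
from look import *
go([.562,.152,.15],np.pi/2)
im=get_image("wrist");places(im,["nest1","knob_grip","plate"])
snap(im,"w2",[(.562,.152,.038),(.562,.062,.038),(.569,.241,.038),(.479,.151,.064)])
s=observe();print(s['width'],s['grasp_force'])
cv2.imwrite("w2raw.png",im["color"]);import pickle;pickle.dump({k:im[k] for k in("K","k1","extrinsics","color")},open("w2.pkl","wb"))
```

```text
pos [0.5601 0.1487 0.246 ] yaw 89.75 tilt z [-0.001 -0.001 -1.   ] F [-0.8  0.  -3. ] t 5.65
trans [0.14 0.08 3.84] rot [-0.01  0.01 -0.05]
nest1 [([0.5684, 0.241, 0.0103], 0.85), ([0.5611, 0.1534, 0.0056], 0.79)]
knob_grip [([0.4787, 0.1562, 0.0519], 0.74)]
plate [([0.5326, 0.1545, -0.0011], 0.74)]
0.4779663293855929 46.76733613014221
```

View pics/w2.png

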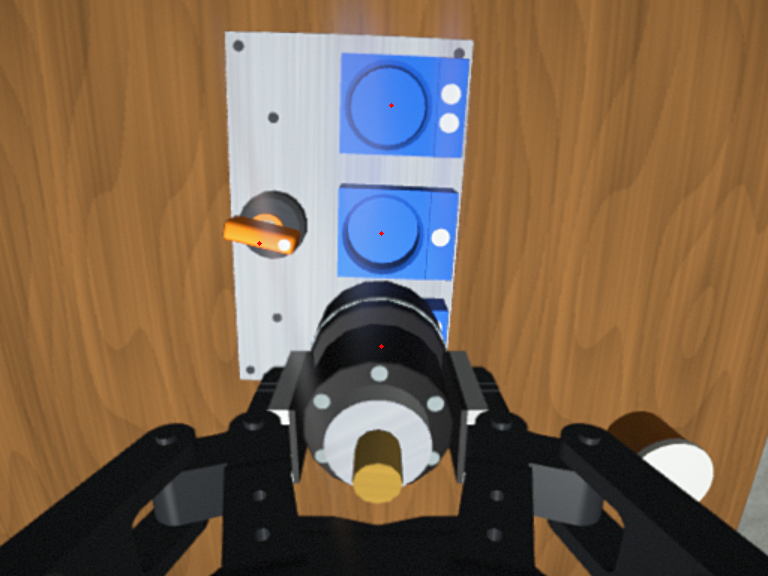

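```bash
cat > nests.py <<'E'
from look import *
import pickle
def run(im):
    c=im["color"];h=cv2.cvtColor(c,cv2.COLOR_BGR2HSV)
    m=cv2.inRange(h,(0,0,215),(179,60,255));n,l,st,ce=cv2.connectedComponentsWithStats(m)
    for k in range(1,n):
        if 40<st[k,4]<400:
            P=onplane(im,ce[k],.038)
            if .58<P[0]<.64 and 0<P[1]<.3: print("dot",np.round(ce[k],1),st[k,4],np.round(P,4))
    m=cv2.inRange(h,(5,150,120),(20,255,255));n,l,st,ce=cv2.connectedComponentsWithStats(m)
    for k in range(1,n):
        P=onplane(im,ce[k],.06)
        if st[k,4]>60 and .43<P[0]<.53 and .08<P[1]<.22:
            r=cv2.minAreaRect(np.argwhere(l==k)[:,::-1].astype(np.float32));b=cv2.boxPoints(r)
            W=np.array([onplane(im,q,.064) for q in b]);print("bar centre",np.round(onplane(im,ce[k],.06),4),"corners@.064",np.round(W[:,:2],4).tolist(),r)
if __name__=="__main__": run(pickle.load(open("w2.pkl","rb")))
E
python3 nests.py
```

```text
dot [275.2  30.9] 147 [0.5831 0.2788 0.038 ]
dot [300.2  62.2] 133 [0.6089 0.2489 0.038 ]
dot [298.9  81.6] 130 [0.6083 0.2298 0.038 ]
dot [293.2 158. ] 104 [0.6047 0.1492 0.038 ]
dot [296.8 194.3] 130 [0.6103 0.1072 0.038 ]
bar centre [0.4856 0.1673 0.06  ] corners@.064 [[0.4756, 0.1678], [0.4775, 0.1736], [0.4965, 0.1686], [0.4947, 0.1628]] ((179.00001525878906, 145.50001525878906), (19.645383834838867, 5.820855140686035), 14.03624439239502)
```

step_arm([
  {"fingers": 36,"translation": [0.12,0.1,1.4],"rot": [0,0,0]},
  {"fingers": 36,"translation": [0.12,0.1,2.8],"rot": [0,0,0]},
  {"fingers": 36,"translation": [0.12,0.1,4.2],"rot": [0,0,0]},
  {"fingers": 36,"translation": [0.12,0.1,5.5],"rot": [0,0,0]},
  {"fingers": 36,"translation": [0.12,0.1,6.4],"rot": [0,0,0]},
])

```text
t: 6.27
position: [0.5613, 0.1502, 0.0832]
eef_rot: [-0.001, 0.71, 0.705, -0.002]
contact_force: [-1.7, -0.1, -3.5]
width: 0.48
grasp_force: 46.8
```

step_arm([
  {"fingers": 36,"translation": [0,0,0],"rot": [0,0,0]},
  {"fingers": 36,"translation": [0,0,0],"rot": [0,0,0]},
  {"fingers": 36,"translation": [0,0,0],"rot": [0,0,0]},
])

```text
t: 6.52
position: [0.565, 0.1513, 0.0881]
eef_rot: [0.001, 0.709, 0.705, 0.001]
contact_force: [0.6, -0.3, -2.3]
width: 0.48
grasp_force: 46.7
```

Run:
```python
from look import *
go([.5625,.152,.05],np.pi/2)
im=get_image("wrist");places(im,["nest1","knob_grip","unit1"]);go([.5625,.152,.05],np.pi/2)
from nests import run;run(im)
```

```text
pos [0.565  0.1513 0.0881] yaw 89.63 tilt z [ 0.003  0.    -1.   ] F [ 0.6 -0.3 -2.3] t 6.52
trans [ 0.03 -0.1   1.52] rot [ 0.03 -0.   -0.07]
nest1 [([0.5684, 0.2391, 0.01], 0.98), ([0.5595, 0.1526, 0.0053], 0.97)]
knob_grip [([0.4772, 0.1551, 0.0506], 0.63)]
unit1 [([0.5664, 0.1527, 0.0535], 0.79)]
pos [0.5654 0.1519 0.0887] yaw 89.67 tilt z [ 0.004  0.001 -1.   ] F [ 0.7  0.3 -3. ] t 6.72
trans [ 0.   -0.12  1.55] rot [ 0.05 -0.01 -0.07]
dot [315.1 215. ] 302 [0.605  0.1489 0.038 ]
dot [314.5 277.3] 43 [0.6072 0.1029 0.038 ]
dot [298.6 308.9] 48 [0.5974 0.077  0.038 ]
dot [301.  329.4] 157 [0.5999 0.0588 0.038 ]
bar centre [0.4466 0.1817 0.06  ] corners@.064 [[0.4416, 0.2729], [0.5141, 0.2682], [0.4911, 0.0539], [0.3843, 0.0466]] ((71.5, 181.0), (362.0, 143.0), 90.0)
bar centre [0.4891 0.1703 0.06  ] corners@.064 [[0.481, 0.1715], [0.4833, 0.1774], [0.5017, 0.1724], [0.4996, 0.1664]] ((117.88236999511719, 194.97059631347656), (35.16766357421875, 10.6715669631958), 14.03624439239502)
```

step_arm([
  {"fingers": 36,"translation": [0,-0.06,0.2],"rot": [0,0,0]},
  {"fingers": 36,"translation": [0,-0.12,0.4],"rot": [0,0,0]},
  {"fingers": 36,"translation": [0,-0.12,0.6],"rot": [0,0,0]},
  {"fingers": 36,"translation": [0,-0.12,0.8],"rot": [0,0,0]},
  {"fingers": 36,"translation": [0,-0.12,1.0],"rot": [0,0,0]},
])

```text
t: 7.13
position: [0.5603, 0.1519, 0.0606]
eef_rot: [-0.0, 0.709, 0.705, 0.0]
contact_force: [0.6, -0.0, -3.6]
width: 0.477
grasp_force: 47.1
```

Run:
```python
from look import *
go([.562,.152,.05],np.pi/2)
```

```text
pos [0.5603 0.1519 0.0606] yaw 89.69 tilt z [-0.  0. -1.] F [ 0.6 -0.  -3.6] t 7.13
trans [0.01 0.07 0.43] rot [-0.   -0.   -0.06]
```

step_arm([
  {"fingers": 36,"translation": [0,0,0.1],"rot": [0,0,0]},
  {"fingers": 36,"translation": [0,0,0.2],"rot": [0,0,0]},
  {"fingers": 36,"translation": [0,0,0.28],"rot": [0,0,0]},
  {"fingers": 36,"translation": [0,0,0.34],"rot": [0,0,0]},
  {"fingers": 36,"translation": [0,0,0.38],"rot": [0,0,0]},
])

```text
t: 7.55
position: [0.5604, 0.1517, 0.0516]
eef_rot: [-0.0, 0.709, 0.705, -0.0]
contact_force: [0.4, -0.1, -3.4]
width: 0.477
grasp_force: 47.1
```

step_arm([
  {"fingers": 36,"translation": [0,0,0.03],"rot": [0,0,0]},
  {"fingers": 36,"translation": [0,0,0.05],"rot": [0,0,0]},
  {"fingers": 36,"translation": [0,0,0.05],"rot": [0,0,0]},
])

```text
t: 7.8
position: [0.5604, 0.1517, 0.0506]
eef_rot: [0.0, 0.709, 0.705, -0.0]
contact_force: [0.2, -0.3, -3.3]
width: 0.48
grasp_force: 47.1
```

step_arm([
  {"fingers": 36,"translation": [0,0,0.03],"rot": [0,0,0]},
  {"fingers": 36,"translation": [0,0,0.05],"rot": [0,0,0]},
  {"fingers": 36,"translation": [0,0,0.05],"rot": [0,0,0]},
])

```text
t: 8.05
position: [0.5605, 0.1518, 0.0501]
eef_rot: [0.0, 0.709, 0.705, 0.0]
contact_force: [-1.7, 0.1, 2.7]
width: 0.474
grasp_force: 47.7
```

step_arm([
  {"fingers": 36,"translation": [0,0,0.03],"rot": [0,0,0]},
  {"fingers": 36,"translation": [0,0,0.05],"rot": [0,0,0]},
  {"fingers": 36,"translation": [0,0,0.05],"rot": [0,0,0]},
])

```text
t: 8.3
position: [0.5606, 0.1518, 0.05]
eef_rot: [0.0, 0.709, 0.705, 0.0]
contact_force: [-3.7, -0.6, 11.0]
width: 0.471
grasp_force: 48.5
```

step_arm([
  {"fingers": 48,"translation": [0,0,0],"rot": [0,0,0]},
  {"fingers": 58,"translation": [0,0,0],"rot": [0,0,0]},
  {"fingers": 66,"translation": [0,0,0],"rot": [0,0,0]},
  {"fingers": 66,"translation": [0,0,-0.4],"rot": [0,0,0]},
  {"fingers": 66,"translation": [0,0,-1.2],"rot": [0,0,0]},
])

```text
t: 8.72
position: [0.5579, 0.1513, 0.076]
eef_rot: [-0.002, 0.709, 0.705, -0.002]
contact_force: [0.2, -0.3, 0.2]
width: 0.775
grasp_force: 0.0
```

step_arm([
  {"fingers": 66,"translation": [0,0,-1.2],"rot": [0,0,0]},
  {"fingers": 75,"translation": [0,0,-2.6],"rot": [0,0,0]},
  {"fingers": 85,"translation": [0,0,-4.0],"rot": [0,0,0]},
  {"fingers": 85,"translation": [-0.8,0,-5.2],"rot": [0,0,0]},
  {"fingers": 85,"translation": [-2.0,0,-6.0],"rot": [0,0,0]},
])

```text
t: 9.13
position: [0.5619, 0.1031, 0.2327]
eef_rot: [0.002, 0.708, 0.706, 0.003]
contact_force: [1.9, 0.4, 0.4]
width: 0.995
grasp_force: 0.0
```

Run:
```python
from look import *
im=get_image("wrist");places(im,["unit1","nest1","knob_grip"])
snap(im,"w3");from nests import run;run(im)
import pickle;pickle.dump({k:im[k] for k in("K","k1","extrinsics","color")},open("w3.pkl","wb"))
c=brass(im,(.562,.151,.1));print(onplane(im,c[0],.1) if c else "")
go([.5937,-.235,.2],np.pi/2)
```

```text
unit1 [([0.5617, 0.1516, 0.0158], 0.56)]
nest1 [([0.5691, 0.2408, 0.0116], 0.86), ([0.5599, 0.0628, 0.0059], 0.63)]
knob_grip [([0.4741, 0.1556, 0.0499], 0.76), ([0.5676, 0.2408, 0.0092], 0.68)]
dot [300.7  11.9] 149 [0.6092 0.2492 0.038 ]
dot [299.   33.2] 150 [0.6081 0.2299 0.038 ]
dot [293.2 117.5] 123 [0.6048 0.1493 0.038 ]
dot [288.  184.1] 104 [0.6017 0.0782 0.038 ]
dot [286.8 200.8] 104 [0.6009 0.0591 0.038 ]
dot [285.5 216.9] 98 [0.6001 0.04   0.038 ]
bar centre [0.4858 0.1648 0.06  ] corners@.064 [[0.4764, 0.1647], [0.4784, 0.1706], [0.497, 0.1655], [0.4951, 0.1596]] ((170.69302368164062, 103.36659240722656), (20.868450164794922, 6.667724132537842), 14.743562698364258)

pos [0.5607 0.1013 0.2292] yaw 89.6 tilt z [ 0.002  0.001 -1.   ] F [ 0.3  0.7 -0.3] t 9.33
trans [-13.44   1.41   1.16] rot [ 0.02 -0.01 -0.08]
```

View pics/w3.png

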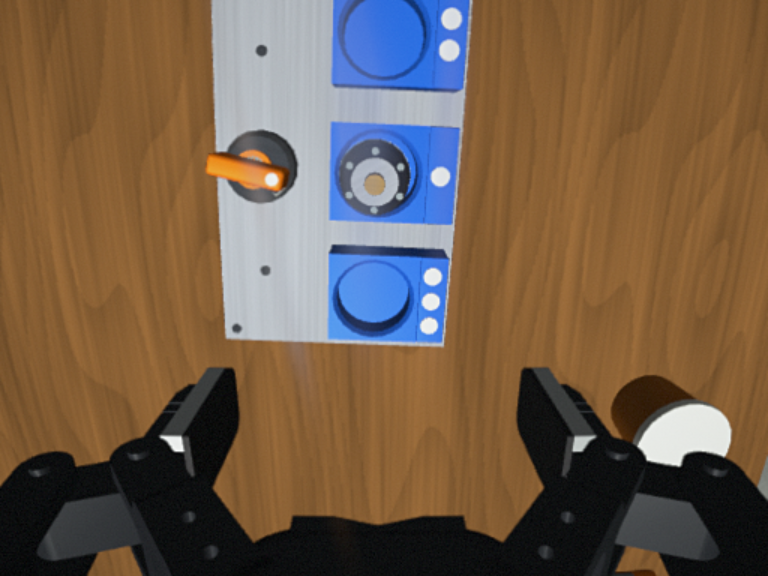

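step_arm([
  {"fingers": 85,"translation": [-1.5,0.1,0.1],"rot": [0,0,0]},
  {"fingers": 85,"translation": [-3.0,0.3,0.3],"rot": [0,0,0]},
  {"fingers": 85,"translation": [-4.5,0.5,0.6],"rot": [0,0,0]},
  {"fingers": 85,"translation": [-6.0,0.7,1.0],"rot": [0,0,0]},
  {"fingers": 85,"translation": [-7.5,0.9,1.4],"rot": [0,0,0]},
])

```text
t: 9.75
position: [0.5808, -0.0862, 0.1911]
eef_rot: [-0.001, 0.709, 0.706, -0.0]
contact_force: [0.3, 0.0, 0.3]
width: 0.996
grasp_force: 0.0
```

step_arm([
  {"fingers": 85,"translation": [-1.4,0.1,0.4],"rot": [0,0,0]},
  {"fingers": 85,"translation": [-2.8,0.3,0.8],"rot": [0,0,0]},
  {"fingers": 85,"translation": [-4.0,0.5,1.3],"rot": [0,0,0]},
  {"fingers": 85,"translation": [-4.6,0.5,1.7],"rot": [0,0,0]},
  {"fingers": 85,"translation": [-4.6,0.5,1.7],"rot": [0,0,0]},
])

```text
t: 10.17
position: [0.5913, -0.2022, 0.1461]
eef_rot: [-0.003, 0.71, 0.704, -0.001]
contact_force: [-1.3, 0.6, -1.1]
width: 0.997
grasp_force: 0.0
```

step_arm([
  {"fingers": 85,"translation": [0,0,0],"rot": [0,0,0]},
  {"fingers": 85,"translation": [0,0,0],"rot": [0,0,0]},
])

```text
t: 10.33
position: [0.5929, -0.1992, 0.1498]
eef_rot: [-0.001, 0.709, 0.706, -0.0]
contact_force: [1.0, -0.5, 0.3]
width: 0.996
grasp_force: 0.0
```

```bash
python3 -c "
from look import *
im=get_image('wrist');go([.5937,-.2021,.034],np.pi/2)
c=brass(im,(.5937,-.2021,.084));print(c, onplane(im,c[0],.084) if c else '')
go([.5937,-.2021,.034],np.pi/2)"
```

```text
pos [ 0.5933 -0.1992  0.1505] yaw 89.78 tilt z [-0.001  0.001 -1.   ] F [ 0.   0.8 -0.7] t 10.38
trans [-0.12  0.02  4.66] rot [-0.01 -0.01 -0.04]
(array([254.90052356, 206.82722513]), array([247, 200,  17,  15, 191], dtype=int32)) [ 0.59433014 -0.20159118  0.084     ]
pos [ 0.5933 -0.1992  0.1505] yaw 89.78 tilt z [-0.001  0.001 -1.   ] F [ 0.   0.8 -0.7] t 10.38
trans [-0.12  0.02  4.66] rot [-0.01 -0.01 -0.04]
```

step_arm([
  {"fingers": 85,"translation": [-0.1,0.02,1.2],"rot": [0,0,0]},
  {"fingers": 85,"translation": [-0.1,0.02,2.4],"rot": [0,0,0]},
  {"fingers": 85,"translation": [-0.1,0.02,3.6],"rot": [0,0,0]},
  {"fingers": 85,"translation": [-0.1,0.02,4.4],"rot": [0,0,0]},
  {"fingers": 85,"translation": [-0.1,0.02,4.65],"rot": [0,0,0]},
])

```text
t: 10.8
position: [0.5914, -0.2005, 0.0312]
eef_rot: [-0.003, 0.708, 0.706, -0.001]
contact_force: [-0.3, 0.1, -0.4]
width: 0.996
grasp_force: 0.0
```

step_arm([
  {"fingers": 60,"translation": [0,0,0],"rot": [0,0,0]},
  {"fingers": 45,"translation": [0,0,0],"rot": [0,0,0]},
  {"fingers": 36,"translation": [0,0,0],"rot": [0,0,0]},
  {"fingers": 36,"translation": [0,0,0],"rot": [0,0,0]},
  {"fingers": 36,"translation": [0,0,0],"rot": [0,0,0]},
], force=45)

```text
t: 11.22
position: [0.5956, -0.204, 0.0369]
eef_rot: [0.002, 0.709, 0.705, 0.001]
contact_force: [-1.9, 1.8, 6.3]
width: 0.474
grasp_force: 45.4
```

step_arm([
  {"fingers": 36,"translation": [0,0,-0.6],"rot": [0,0,0]},
  {"fingers": 36,"translation": [0,0,-1.6],"rot": [0,0,0]},
  {"fingers": 36,"translation": [0.6,0,-2.8],"rot": [0,0,0]},
  {"fingers": 36,"translation": [1.5,-0.1,-4.0],"rot": [0,0,0]},
  {"fingers": 36,"translation": [2.7,-0.2,-5.0],"rot": [0,0,0]},
])

```text
t: 11.63
position: [0.5899, -0.137, 0.1614]
eef_rot: [0.001, 0.71, 0.704, 0.0]
contact_force: [0.5, 0.1, -3.5]
width: 0.471
grasp_force: 46.5
```

step_arm([
  {"fingers": 36,"translation": [1.4,-0.1,-0.4],"rot": [0,0,0]},
  {"fingers": 36,"translation": [2.9,-0.2,-0.6],"rot": [0,0,0]},
  {"fingers": 36,"translation": [4.4,-0.3,-0.6],"rot": [0,0,0]},
  {"fingers": 36,"translation": [5.9,-0.4,-0.6],"rot": [0,0,0]},
  {"fingers": 36,"translation": [7.4,-0.5,-0.6],"rot": [0,0,0]},
])

```text
t: 12.05
position: [0.5772, 0.0507, 0.1746]
eef_rot: [0.0, 0.709, 0.705, 0.0]
contact_force: [0.7, -0.2, -4.4]
width: 0.478
grasp_force: 46.6
```

step_arm([
  {"fingers": 36,"translation": [1.5,-0.1,0],"rot": [0,0,0]},
  {"fingers": 36,"translation": [3.0,-0.2,0],"rot": [0,0,0]},
  {"fingers": 36,"translation": [4.5,-0.3,0],"rot": [0,0,0]},
  {"fingers": 36,"translation": [6.0,-0.4,0],"rot": [0,0,0]},
  {"fingers": 36,"translation": [7.3,-0.4,0],"rot": [0,0,0]},
])

```text
t: 12.47
position: [0.5675, 0.2339, 0.1741]
eef_rot: [-0.001, 0.709, 0.705, -0.0]
contact_force: [0.6, -0.0, -3.1]
width: 0.476
grasp_force: 46.5
```

step_arm([
  {"fingers": 36,"translation": [0.3,0,0],"rot": [0,0,0]},
  {"fingers": 36,"translation": [0.3,0,0],"rot": [0,0,0]},
  {"fingers": 36,"translation": [0.3,0,0],"rot": [0,0,0]},
  {"fingers": 36,"translation": [0.3,0,0],"rot": [0,0,0]},
])

```text
t: 12.8
position: [0.5686, 0.238, 0.174]
eef_rot: [0.0, 0.709, 0.705, -0.001]
contact_force: [0.3, 0.8, -3.6]
width: 0.475
grasp_force: 46.5
```

```bash
python3 -c "
from look import *
go([.5665,.241,.088],np.pi/2)
im=get_image('wrist');places(im,['nest1','unit1']);go([.5665,.241,.088],np.pi/2)"
```

```text
pos [0.5686 0.238  0.174 ] yaw 89.62 tilt z [-0.001 -0.001 -1.   ] F [ 0.3  0.8 -3.6] t 12.8
trans [ 0.12 -0.08  3.44] rot [-0.01  0.01 -0.08]
nest1 [([0.5616, 0.0619, 0.0074], 0.65), ([0.5722, 0.241, 0.0089], 0.64)]
unit1 [([0.5691, 0.2373, 0.135], 0.93)]
pos [0.569  0.2377 0.1743] yaw 89.57 tilt z [-0. -0. -1.] F [ 0.5  0.  -3.8] t 12.95
trans [ 0.13 -0.1   3.45] rot [-0.    0.   -0.09]
```

step_arm([
  {"fingers": 36,"translation": [0.13,-0.08,1.0],"rot": [0,0,0]},
  {"fingers": 36,"translation": [0.13,-0.08,2.0],"rot": [0,0,0]},
  {"fingers": 36,"translation": [0.13,-0.08,2.8],"rot": [0,0,0]},
  {"fingers": 36,"translation": [0.13,-0.08,3.3],"rot": [0,0,0]},
  {"fingers": 36,"translation": [0.13,-0.08,3.3],"rot": [0,0,0]},
])

```text
t: 13.37
position: [0.5643, 0.2407, 0.0884]
eef_rot: [-0.002, 0.71, 0.705, -0.003]
contact_force: [-1.1, 0.4, -4.4]
width: 0.472
grasp_force: 46.6
```

step_arm([
  {"fingers": 36,"translation": [0,0,0],"rot": [0,0,0]},
  {"fingers": 36,"translation": [0,0,0],"rot": [0,0,0]},
  {"fingers": 36,"translation": [0,0,0],"rot": [0,0,0]},
])

```text
t: 13.62
position: [0.5686, 0.2428, 0.0938]
eef_rot: [0.001, 0.709, 0.705, 0.002]
contact_force: [0.5, 0.3, -3.3]
width: 0.47
grasp_force: 46.6
```

```bash
python3 -c "
from look import *
go([.5665,.241,.05],np.pi/2)
im=get_image('wrist');places(im,['nest1','unit1']);go([.5665,.241,.05],np.pi/2)"
```

```text
pos [0.5686 0.2428 0.0938] yaw 89.66 tilt z [ 0.003  0.001 -1.   ] F [ 0.5  0.3 -3.3] t 13.62
trans [-0.07 -0.09  1.75] rot [ 0.04 -0.01 -0.07]
nest1 []
unit1 [([0.564, 0.152, 0.0144], 0.81), ([0.5677, 0.2436, 0.0541], 0.7)]
pos [0.568  0.2428 0.0933] yaw 89.68 tilt z [ 0.002  0.001 -1.   ] F [-1.2 -1.  -4.8] t 13.77
trans [-0.07 -0.06  1.73] rot [ 0.03 -0.01 -0.06]
```

step_arm([
  {"fingers": 36,"translation": [-0.05,-0.05,0.24],"rot": [0,0,0]},
  {"fingers": 36,"translation": [-0.05,-0.05,0.48],"rot": [0,0,0]},
  {"fingers": 36,"translation": [-0.05,-0.05,0.72],"rot": [0,0,0]},
  {"fingers": 36,"translation": [-0.05,-0.05,0.96],"rot": [0,0,0]},
  {"fingers": 36,"translation": [-0.05,-0.05,1.2],"rot": [0,0,0]},
])

```text
t: 14.18
position: [0.5655, 0.2411, 0.0609]
eef_rot: [0.0, 0.709, 0.705, -0.0]
contact_force: [0.6, -0.2, -3.8]
width: 0.474
grasp_force: 46.7
```

step_arm([
  {"fingers": 36,"translation": [0,0,0.1],"rot": [0,0,0]},
  {"fingers": 36,"translation": [0,0,0.2],"rot": [0,0,0]},
  {"fingers": 36,"translation": [0,0,0.26],"rot": [0,0,0]},
  {"fingers": 36,"translation": [0,0,0.28],"rot": [0,0,0]},
  {"fingers": 36,"translation": [0,0,0.28],"rot": [0,0,0]},
])

```text
t: 14.6
position: [0.5656, 0.2412, 0.0547]
eef_rot: [-0.0, 0.709, 0.705, -0.0]
contact_force: [1.4, 0.2, -5.2]
width: 0.477
grasp_force: 46.7
```

step_arm([
  {"fingers": 36,"translation": [0,0,0.04],"rot": [0,0,0]},
  {"fingers": 36,"translation": [0,0,0.08],"rot": [0,0,0]},
  {"fingers": 36,"translation": [0,0,0.1],"rot": [0,0,0]},
  {"fingers": 36,"translation": [0,0,0.1],"rot": [0,0,0]},
])

```text
t: 14.93
position: [0.5657, 0.2414, 0.053]
eef_rot: [-0.0, 0.709, 0.705, 0.0]
contact_force: [-0.8, 0.0, 1.8]
width: 0.477
grasp_force: 47.1
```

step_arm([
  {"fingers": 36,"translation": [0,0,0.03],"rot": [0,0,0]},
  {"fingers": 36,"translation": [0,0,0.06],"rot": [0,0,0]},
  {"fingers": 36,"translation": [0,0,0.06],"rot": [0,0,0]},
])

```text
t: 15.18
position: [0.5658, 0.2415, 0.053]
eef_rot: [-0.0, 0.709, 0.705, 0.0]
contact_force: [-4.6, -0.6, 10.4]
width: 0.472
grasp_force: 48.0
```

step_arm([
  {"fingers": 48,"translation": [0,0,0],"rot": [0,0,0]},
  {"fingers": 58,"translation": [0,0,0],"rot": [0,0,0]},
  {"fingers": 66,"translation": [0,0,0],"rot": [0,0,0]},
  {"fingers": 66,"translation": [0,0,-0.4],"rot": [0,0,0]},
  {"fingers": 66,"translation": [0,0,-1.2],"rot": [0,0,0]},
])

```text
t: 15.6
position: [0.5633, 0.2404, 0.0786]
eef_rot: [-0.001, 0.709, 0.705, -0.003]
contact_force: [-0.5, 0.0, -0.3]
width: 0.77
grasp_force: 0.0
```

step_arm([
  {"fingers": 66,"translation": [0,0,-1.2],"rot": [0,0,0]},
  {"fingers": 75,"translation": [0,0,-2.6],"rot": [0,0,0]},
  {"fingers": 85,"translation": [0,0,-4.0],"rot": [0,0,0]},
  {"fingers": 85,"translation": [-0.8,0,-5.2],"rot": [0,0,0]},
  {"fingers": 85,"translation": [-2.0,0,-6.0],"rot": [0,0,0]},
])

```text
t: 16.02
position: [0.5672, 0.193, 0.2356]
eef_rot: [0.001, 0.708, 0.706, 0.003]
contact_force: [0.3, 0.3, 0.5]
width: 0.995
grasp_force: 0.0
```

Run:
```python
from look import *
im=get_image("wrist");places(im,["unit1","nest1","knob_grip"])
from nests import run;run(im)
go([.565,-.385,.2],np.pi/2)
```

```text
unit1 [([0.5644, 0.2424, 0.0141], 0.74), ([0.5631, 0.1523, 0.0148], 0.69)]
nest1 [([0.5584, 0.1512, 0.0059], 0.81), ([0.5607, 0.0637, 0.0071], 0.74)]
knob_grip [([0.4753, 0.1594, 0.0493], 0.9), ([0.5305, 0.1542, -0.0014], 0.46)]
dot [292.1 107.8] 127 [0.6092 0.2488 0.038 ]
dot [290.7 126.5] 115 [0.6083 0.2298 0.038 ]
dot [285.1 199.9] 99 [0.6047 0.1491 0.038 ]
dot [280.8 256.8] 87 [0.6018 0.0783 0.038 ]
dot [279.7 271. ] 79 [0.601  0.0592 0.038 ]
dot [278.5 284.8] 73 [0.6001 0.0399 0.038 ]
bar centre [0.4853 0.1701 0.06  ] corners@.064 [[0.4755, 0.171], [0.4776, 0.1775], [0.4966, 0.1724], [0.4946, 0.1659]] ((171.17649841308594, 187.79412841796875), (19.645383834838867, 6.305926322937012), 14.03624439239502)
pos [0.5661 0.1909 0.2321] yaw 89.6 tilt z [ 0.002  0.001 -1.   ] F [-0.4  0.6 -0.7] t 16.22
trans [-23.04   0.11   1.26] rot [ 0.03 -0.01 -0.08]
```

step_arm([
  {"fingers": 85,"translation": [-1.5,0,0],"rot": [0,0,0]},
  {"fingers": 85,"translation": [-3.0,0,0],"rot": [0,0,0]},
  {"fingers": 85,"translation": [-4.6,0,0],"rot": [0,0,0]},
  {"fingers": 85,"translation": [-6.2,0,0],"rot": [0,0,0]},
  {"fingers": 85,"translation": [-7.8,0,0],"rot": [0,0,0]},
])

```text
t: 16.63
position: [0.5631, -0.0043, 0.2289]
eef_rot: [-0.001, 0.708, 0.706, -0.001]
contact_force: [0.9, 0.6, 0.8]
width: 0.997
grasp_force: 0.0
```

step_arm([
  {"fingers": 85,"translation": [-1.6,0,0],"rot": [0,0,0]},
  {"fingers": 85,"translation": [-3.2,0,0.2],"rot": [0,0,0]},
  {"fingers": 85,"translation": [-4.8,0,0.4],"rot": [0,0,0]},
  {"fingers": 85,"translation": [-6.4,0,0.6],"rot": [0,0,0]},
  {"fingers": 85,"translation": [-8.0,0,0.8],"rot": [0,0,0]},
])

```text
t: 17.05
position: [0.5623, -0.2043, 0.2087]
eef_rot: [-0.002, 0.709, 0.705, -0.0]
contact_force: [1.1, 0.7, 0.5]
width: 0.992
grasp_force: 0.0
```

step_arm([
  {"fingers": 85,"translation": [-1.6,0,0.2],"rot": [0,0,0]},
  {"fingers": 85,"translation": [-3.2,0,0.4],"rot": [0,0,0]},
  {"fingers": 85,"translation": [-4.8,0,0.6],"rot": [0,0,0]},
  {"fingers": 85,"translation": [-6.2,0,0.8],"rot": [0,0,0]},
  {"fingers": 85,"translation": [-7.2,0,0.8],"rot": [0,0,0]},
])

```text
t: 17.47
position: [0.5611, -0.3852, 0.187]
eef_rot: [-0.002, 0.709, 0.705, -0.0]
contact_force: [-0.4, 0.1, -0.6]
width: 0.996
grasp_force: 0.0
```

step_arm([
  {"fingers": 85,"translation": [0,0,0],"rot": [0,0,0]},
  {"fingers": 85,"translation": [0,0,0],"rot": [0,0,0]},
  {"fingers": 85,"translation": [0,0,0],"rot": [0,0,0]},
])

```text
t: 17.72
position: [0.5619, -0.3823, 0.1891]
eef_rot: [-0.002, 0.709, 0.705, 0.0]
contact_force: [0.2, 0.2, 0.5]
width: 0.998
grasp_force: 0.0
```

```bash
python3 -c "
from look import *
im=get_image('wrist');places(im,['unit1'])
c=brass(im,(.563,-.394,.084));print(c, onplane(im,c[0],.084) if c else '')
go([.563,-.394,.15],np.pi/2)"
```

```text
unit1 [([0.5632, -0.392, -0.0021], 0.93)]
(array([253.11851852, 198.47407407]), array([247, 193,  13,  12, 135], dtype=int32)) [ 0.56211077 -0.39212941  0.084     ]
pos [ 0.5623 -0.3819  0.1901] yaw 89.78 tilt z [-0.001  0.001 -1.   ] F [0.3 1.  0.2] t 17.82
trans [-0.49  0.03  1.6 ] rot [-0.01 -0.02 -0.04]
```

step_arm([
  {"fingers": 85,"translation": [-0.42,0,1.2],"rot": [0,0,0]},
  {"fingers": 85,"translation": [-0.42,0,2.4],"rot": [0,0,0]},
  {"fingers": 85,"translation": [-0.42,0,3.6],"rot": [0,0,0]},
  {"fingers": 85,"translation": [-0.42,0,4.8],"rot": [0,0,0]},
  {"fingers": 85,"translation": [-0.42,0,5.7],"rot": [0,0,0]},
])

```text
t: 18.23
position: [0.5615, -0.3916, 0.0459]
eef_rot: [-0.001, 0.708, 0.706, -0.0]
contact_force: [-1.0, 0.2, -0.4]
width: 0.994
grasp_force: 0.0
```

step_arm([
  {"fingers": 85,"translation": [0,0,0.3],"rot": [0,0,0]},
  {"fingers": 85,"translation": [0,0,0.5],"rot": [0,0,0]},
  {"fingers": 85,"translation": [0,0,0.5],"rot": [0,0,0]},
])

```text
t: 18.48
position: [0.5623, -0.3933, 0.0356]
eef_rot: [-0.0, 0.709, 0.706, 0.0]
contact_force: [0.0, 0.0, -0.5]
width: 0.998
grasp_force: 0.0
```

step_arm([
  {"fingers": 60,"translation": [0,0,0],"rot": [0,0,0]},
  {"fingers": 45,"translation": [0,0,0],"rot": [0,0,0]},
  {"fingers": 36,"translation": [0,0,0],"rot": [0,0,0]},
  {"fingers": 36,"translation": [0,0,0],"rot": [0,0,0]},
  {"fingers": 36,"translation": [0,0,0],"rot": [0,0,0]},
], force=45)

```text
t: 18.9
position: [0.5631, -0.3952, 0.0378]
eef_rot: [0.002, 0.709, 0.705, 0.0]
contact_force: [-1.0, -0.1, 5.7]
width: 0.476
grasp_force: 46.0
```

step_arm([
  {"fingers": 36,"translation": [0,0,-0.6],"rot": [0,0,0]},
  {"fingers": 36,"translation": [0,0,-1.6],"rot": [0,0,0]},
  {"fingers": 36,"translation": [0.6,0,-2.8],"rot": [0,0,0]},
  {"fingers": 36,"translation": [1.5,0,-4.0],"rot": [0,0,0]},
  {"fingers": 36,"translation": [2.7,0,-5.0],"rot": [0,0,0]},
])

```text
t: 19.32
position: [0.5627, -0.328, 0.1624]
eef_rot: [0.001, 0.71, 0.704, -0.0]
contact_force: [0.3, 0.3, -2.0]
width: 0.474
grasp_force: 46.0
```

step_arm([
  {"fingers": 36,"translation": [1.4,0,-0.4],"rot": [0,0,0]},
  {"fingers": 36,"translation": [2.9,0,-0.6],"rot": [0,0,0]},
  {"fingers": 36,"translation": [4.4,-0.1,-0.6],"rot": [0,0,0]},
  {"fingers": 36,"translation": [5.9,-0.1,-0.6],"rot": [0,0,0]},
  {"fingers": 36,"translation": [7.4,-0.1,-0.6],"rot": [0,0,0]},
])

```text
t: 19.73
position: [0.5602, -0.14, 0.1757]
eef_rot: [-0.0, 0.709, 0.705, -0.0]
contact_force: [0.4, 0.4, -2.6]
width: 0.473
grasp_force: 46.0
```

step_arm([
  {"fingers": 36,"translation": [1.5,0,0],"rot": [0,0,0]},
  {"fingers": 36,"translation": [3.0,0,0],"rot": [0,0,0]},
  {"fingers": 36,"translation": [4.5,0,0],"rot": [0,0,0]},
  {"fingers": 36,"translation": [6.0,0,0],"rot": [0,0,0]},
  {"fingers": 36,"translation": [7.4,0,0],"rot": [0,0,0]},
])

```text
t: 20.15
position: [0.5611, 0.0453, 0.1755]
eef_rot: [-0.0, 0.709, 0.705, -0.0]
contact_force: [0.6, -0.1, -1.9]
width: 0.477
grasp_force: 46.0
```

step_arm([
  {"fingers": 36,"translation": [0.4,0,0],"rot": [0,0,0]},
  {"fingers": 36,"translation": [0.4,0,0],"rot": [0,0,0]},
  {"fingers": 36,"translation": [0.4,0,0],"rot": [0,0,0]},
  {"fingers": 36,"translation": [0.4,0,0],"rot": [0,0,0]},
])

```text
t: 20.48
position: [0.562, 0.0523, 0.1756]
eef_rot: [0.0, 0.709, 0.705, -0.0]
contact_force: [0.0, 0.6, -2.3]
width: 0.471
grasp_force: 46.0
```

```bash
python3 -c "
from look import *
im=get_image('wrist');places(im,['nest1','unit1','knob_grip']);go([.559,.0612,.088],np.pi/2)
from nests import run;run(im)"
```

```text
nest1 [([0.563, 0.0627, 0.0068], 0.72), ([0.5323, 0.1536, -0.0009], 0.72)]
unit1 [([0.5612, 0.0513, 0.1383], 0.92), ([0.5611, 0.1514, 0.0127], 0.64)]
knob_grip [([0.475, 0.1558, 0.0524], 0.91)]
pos [0.5622 0.052  0.1757] yaw 89.57 tilt z [-0. -0. -1.] F [-0.1 -0.1 -1.6] t 20.68
trans [ 0.37 -0.13  3.51] rot [-0.    0.   -0.09]
dot [304.5  60.2] 211 [0.6047 0.1494 0.038 ]
dot [308.9 115.4] 221 [0.61   0.1049 0.038 ]
dot [298.2 146.4] 170 [0.6017 0.0784 0.038 ]
dot [296.6 167.7] 162 [0.601  0.0594 0.038 ]
dot [294.7 188.3] 153 [0.6    0.0402 0.038 ]
dot [301.5 205.1] 45 [0.6068 0.024  0.038 ]
```

step_arm([
  {"fingers": 36,"translation": [0.34,-0.12,1.0],"rot": [0,0,0]},
  {"fingers": 36,"translation": [0.34,-0.12,2.0],"rot": [0,0,0]},
  {"fingers": 36,"translation": [0.34,-0.12,2.8],"rot": [0,0,0]},
  {"fingers": 36,"translation": [0.34,-0.12,3.3],"rot": [0,0,0]},
  {"fingers": 36,"translation": [0.34,-0.12,3.3],"rot": [0,0,0]},
])

```text
t: 21.1
position: [0.5562, 0.0609, 0.0899]
eef_rot: [-0.002, 0.71, 0.705, -0.002]
contact_force: [-0.5, -0.4, -3.7]
width: 0.477
grasp_force: 46.2
```

step_arm([
  {"fingers": 36,"translation": [0,0,0],"rot": [0,0,0]},
  {"fingers": 36,"translation": [0,0,0],"rot": [0,0,0]},
  {"fingers": 36,"translation": [0,0,0],"rot": [0,0,0]},
])

```text
t: 21.35
position: [0.5607, 0.0615, 0.0949]
eef_rot: [0.001, 0.709, 0.705, 0.001]
contact_force: [0.2, -0.4, -2.5]
width: 0.476
grasp_force: 46.2
```

```bash
python3 -c "
from look import *
im=get_image('wrist');places(im,['nest1','unit1']);go([.559,.0605,.053],np.pi/2)"
```

```text
nest1 []
unit1 [([0.564, 0.1536, 0.0138], 0.72), ([0.5584, 0.0629, 0.0555], 0.65)]
pos [0.5602 0.0617 0.0946] yaw 89.68 tilt z [ 0.002  0.    -1.   ] F [-0.4  0.2 -3. ] t 21.5
trans [-0.05 -0.05  1.66] rot [ 0.03 -0.   -0.06]
```

step_arm([
  {"fingers": 36,"translation": [-0.04,-0.03,0.24],"rot": [0,0,0]},
  {"fingers": 36,"translation": [-0.04,-0.03,0.48],"rot": [0,0,0]},
  {"fingers": 36,"translation": [-0.04,-0.03,0.72],"rot": [0,0,0]},
  {"fingers": 36,"translation": [-0.04,-0.03,0.96],"rot": [0,0,0]},
  {"fingers": 36,"translation": [-0.04,-0.03,1.2],"rot": [0,0,0]},
])

```text
t: 21.92
position: [0.558, 0.0608, 0.0623]
eef_rot: [-0.0, 0.709, 0.705, -0.0]
contact_force: [0.3, 0.4, -2.5]
width: 0.477
grasp_force: 46.2
```

step_arm([
  {"fingers": 36,"translation": [0,0,0.1],"rot": [0,0,0]},
  {"fingers": 36,"translation": [0,0,0.2],"rot": [0,0,0]},
  {"fingers": 36,"translation": [0,0,0.26],"rot": [0,0,0]},
  {"fingers": 36,"translation": [0,0,0.28],"rot": [0,0,0]},
  {"fingers": 36,"translation": [0,0,0.28],"rot": [0,0,0]},
])

```text
t: 22.33
position: [0.5584, 0.0608, 0.0563]
eef_rot: [-0.0, 0.709, 0.705, -0.0]
contact_force: [0.7, 0.1, -2.4]
width: 0.477
grasp_force: 46.2
```

step_arm([
  {"fingers": 36,"translation": [0,0,0.03],"rot": [0,0,0]},
  {"fingers": 36,"translation": [0,0,0.06],"rot": [0,0,0]},
  {"fingers": 36,"translation": [0,0,0.08],"rot": [0,0,0]},
  {"fingers": 36,"translation": [0,0,0.08],"rot": [0,0,0]},
])

```text
t: 22.67
position: [0.5584, 0.0608, 0.0543]
eef_rot: [0.0, 0.709, 0.705, 0.0]
contact_force: [-0.2, -0.1, -2.8]
width: 0.473
grasp_force: 46.2
```

step_arm([
  {"fingers": 36,"translation": [0,0,0.03],"rot": [0,0,0]},
  {"fingers": 36,"translation": [0,0,0.05],"rot": [0,0,0]},
  {"fingers": 36,"translation": [0,0,0.05],"rot": [0,0,0]},
])

```text
t: 22.92
position: [0.5586, 0.0608, 0.0539]
eef_rot: [0.0, 0.709, 0.705, 0.0]
contact_force: [-0.8, 0.6, 3.7]
width: 0.476
grasp_force: 46.8
```

step_arm([
  {"fingers": 36,"translation": [0,0,0.02],"rot": [0,0,0]},
  {"fingers": 36,"translation": [0,0,0.03],"rot": [0,0,0]},
  {"fingers": 36,"translation": [0,0,0.03],"rot": [0,0,0]},
])

```text
t: 23.17
position: [0.5586, 0.0609, 0.0538]
eef_rot: [0.0, 0.709, 0.705, 0.0]
contact_force: [-4.1, -0.1, 10.0]
width: 0.477
grasp_force: 47.2
```

step_arm([
  {"fingers": 48,"translation": [0,0,0],"rot": [0,0,0]},
  {"fingers": 58,"translation": [0,0,0],"rot": [0,0,0]},
  {"fingers": 66,"translation": [0,0,0],"rot": [0,0,0]},
  {"fingers": 66,"translation": [0,0,-0.4],"rot": [0,0,0]},
  {"fingers": 66,"translation": [0,0,-1.2],"rot": [0,0,0]},
])

```text
t: 23.58
position: [0.5559, 0.0607, 0.0803]
eef_rot: [-0.002, 0.709, 0.705, -0.002]
contact_force: [-1.0, -0.4, 0.5]
width: 0.772
grasp_force: 0.0
```

step_arm([
  {"fingers": 66,"translation": [0,0,-1.2],"rot": [0,0,0]},
  {"fingers": 66,"translation": [0,0,-2.6],"rot": [0,0,0]},
  {"fingers": 60,"translation": [0,0,-4.0],"rot": [0,0,0]},
  {"fingers": 60,"translation": [0.6,-0.8,-5.2],"rot": [0,0,0]},
  {"fingers": 60,"translation": [1.4,-2.0,-6.0],"rot": [0,0,0]},
])

```text
t: 24.0
position: [0.5124, 0.0955, 0.237]
eef_rot: [0.003, 0.71, 0.704, 0.003]
contact_force: [0.4, 1.9, 0.7]
width: 0.703
grasp_force: 0.0
```

step_arm([
  {"fingers": 60,"translation": [0.4,-0.6,0],"rot": [0,0,0]},
  {"fingers": 60,"translation": [0.8,-1.2,0],"rot": [0,0,0]},
  {"fingers": 60,"translation": [0.8,-1.2,0],"rot": [0,0,0]},
  {"fingers": 60,"translation": [0.8,-1.2,0],"rot": [0,0,0]},
])

```text
t: 24.33
position: [0.4773, 0.1165, 0.231]
eef_rot: [-0.0, 0.709, 0.706, -0.001]
contact_force: [-0.1, -0.6, -0.3]
width: 0.702
grasp_force: 0.0
```

Run:
```python
from look import *
im=get_image("wrist");places(im,["unit1","knob_grip","plate"])
pts=[]
for d in regions_of("knob_grip",im)[:2]: 
    m=d["mask"];print(d["p"],m.sum(),np.argwhere(m).mean(0)[::-1])
import pickle;pickle.dump({k:im[k] for k in("K","k1","extrinsics","color")},open("w4.pkl","wb"))
snap(im,"w4",[(.4768,.1555,.064),(.4768,.1555,.024)])
go([.477,.155,.15],np.pi/2)
```

```text
unit1 [([0.5609, 0.1524, 0.0118], 0.97), ([0.5586, 0.0635, 0.0183], 0.78), ([0.565, 0.2422, 0.0153], 0.72), ([0.4795, 0.1556, 0.0492], 0.28)]
knob_grip []
plate [([0.5334, 0.155, -0.0007], 0.64)]
0.77 1063 [252.84289746 125.9303857 ]
pos [0.479  0.1158 0.2314] yaw 89.64 tilt z [-0.001 -0.    -1.   ] F [ 0.8 -0.6 -0.3] t 24.58
trans [ 1.57 -0.09  3.25] rot [-0.02  0.   -0.07]
```

View pics/w4.png

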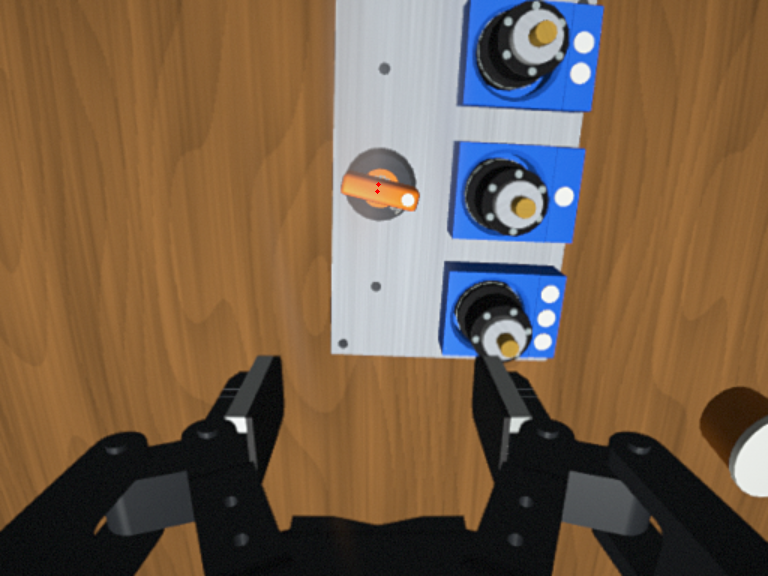

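Run:
```python
from look import *
import pickle
im=pickle.load(open("w4.pkl","rb"));h=cv2.cvtColor(im["color"],cv2.COLOR_BGR2HSV)
m=cv2.inRange(h,(3,120,150),(22,255,255));w=np.zeros_like(m);w[110:150,222:285]=1;m*=w
# keep top face only: row-wise brightest; opening removes the stem
n,l,st,ce=cv2.connectedComponentsWithStats(m);k=1+np.argmax(st[1:,4])
p=np.argwhere(l==k)[:,::-1];W=np.array([onplane(im,q,.064)[:2] for q in p.astype(float)])
c=W.mean(0);u,s,v=np.linalg.svd(W-c,full_matrices=False);print(len(p),c,np.degrees(np.arctan2(v[0,1],v[0,0])),np.ptp((W-c)@v.T,axis=0))
for a in [(228,123),(279,134)]: print(onplane(im,a,.064))
a,b=onplane(im,(228,123),.064),onplane(im,(279,134.5),.064);print(np.degrees(np.arctan2(*(b-a)[[1,0]])),(a+b)/2)
cv2.imwrite("pics/w4z.png",cv2.resize(im["color"][95:160,215:300],None,fx=7,fy=7,interpolation=3))
```

```text
683 [0.47610607 0.15495558] -14.607300730569476 [0.04873559 0.01600269]
[0.45428525 0.15975271 0.064     ]
[0.50241277 0.14922707 0.064     ]
-12.87256730399236 [0.47835348 0.15425248 0.064     ]
```

View pics/w4z.png

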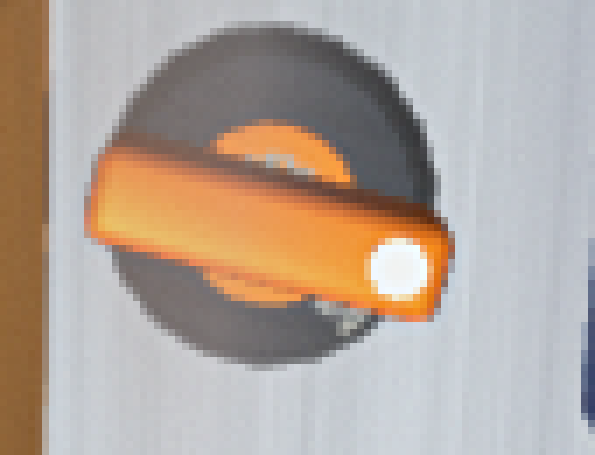

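step_arm([
  {"fingers": 45,"translation": [0.4,0,0.4],"rot": [0,0,-1.4]},
  {"fingers": 45,"translation": [0.8,0,0.8],"rot": [0,0,-2.8]},
  {"fingers": 45,"translation": [1.2,0,1.2],"rot": [0,0,-4.2]},
  {"fingers": 45,"translation": [1.5,-0.05,1.6],"rot": [0,0,-5.6]},
  {"fingers": 45,"translation": [1.56,-0.05,2.0],"rot": [0,0,-7.0]},
])

```text
t: 25.0
position: [0.4781, 0.1557, 0.1814]
eef_rot: [-0.0, 0.461, 0.887, -0.0]
contact_force: [-0.5, -0.2, 1.1]
width: 0.524
grasp_force: 0.0
```

step_arm([
  {"fingers": 45,"translation": [0,0,0.4],"rot": [0,0,-1.4]},
  {"fingers": 45,"translation": [0,0,0.8],"rot": [0,0,-2.8]},
  {"fingers": 45,"translation": [0,0,1.2],"rot": [0,0,-4.2]},
  {"fingers": 45,"translation": [0,0,1.6],"rot": [0,0,-5.6]},
  {"fingers": 45,"translation": [0,0,2.0],"rot": [0,0,-7.0]},
])

```text
t: 25.42
position: [0.4782, 0.1548, 0.1313]
eef_rot: [-0.0, 0.174, 0.985, -0.0]
contact_force: [-0.7, -0.7, -0.1]
width: 0.529
grasp_force: 0.0
```

step_arm([
  {"fingers": 45,"translation": [0,0,0],"rot": [0,0,-1.3]},
  {"fingers": 45,"translation": [0,0,0],"rot": [0,0,-1.3]},
  {"fingers": 45,"translation": [0,0,0],"rot": [0,0,-1.3]},
  {"fingers": 45,"translation": [0,0,0],"rot": [0,0,-1.3]},
])

```text
t: 25.75
position: [0.4783, 0.1551, 0.1324]
eef_rot: [0.0, 0.122, 0.993, 0.0]
contact_force: [0.2, -0.6, -0.6]
width: 0.527
grasp_force: 0.0
```

Run:
```python
from look import *
im=get_image("wrist");places(im,["knob_grip"])
go([.478,.1548,.041],np.radians(166.2))
snap(im,"w5",[(.478,.1548,.064)])
```

```text
knob_grip [([0.4769, 0.156, 0.0515], 0.83), ([0.5619, 0.1562, 0.0048], 0.39)]
pos [0.4783 0.1552 0.1327] yaw 166.08 tilt z [ 0.001  0.    -1.   ] F [-0.4  0.1  0.1] t 25.85
trans [ 0.01 -0.02  3.67] rot [ 0.    0.01 -0.02]
```

View pics/w5.png

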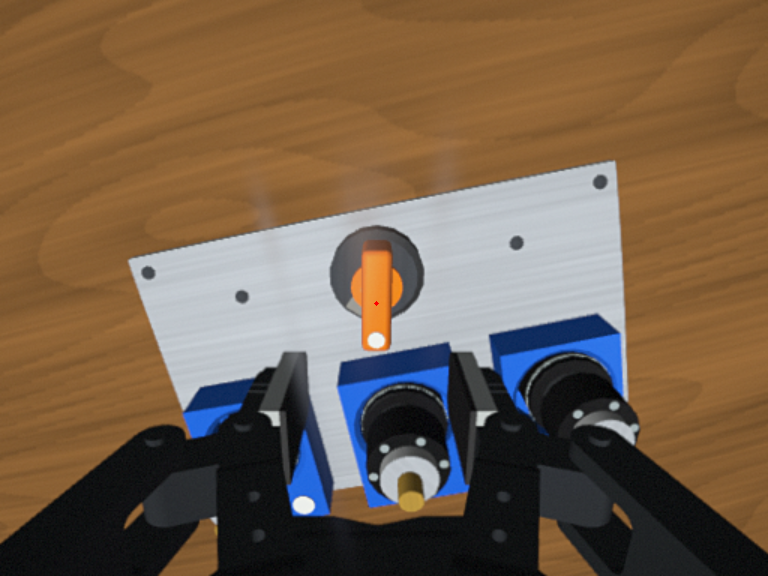

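step_arm([
  {"fingers": 45,"translation": [0,0,1.0],"rot": [0,0,0]},
  {"fingers": 45,"translation": [0,0,2.0],"rot": [0,0,0]},
  {"fingers": 45,"translation": [0,0,2.9],"rot": [0,0,0]},
  {"fingers": 45,"translation": [0,0,3.4],"rot": [0,0,0]},
  {"fingers": 45,"translation": [0,0,3.6],"rot": [0,0,0]},
])

```text
t: 26.27
position: [0.476, 0.1549, 0.0403]
eef_rot: [-0.002, 0.121, 0.993, -0.001]
contact_force: [-0.6, -0.2, -1.0]
width: 0.526
grasp_force: 0.0
```

step_arm([
  {"fingers": 30,"translation": [0,0,0],"rot": [0,0,0]},
  {"fingers": 20,"translation": [0,0,0],"rot": [0,0,0]},
  {"fingers": 8,"translation": [0,0,0],"rot": [0,0,0]},
  {"fingers": 8,"translation": [0,0,0],"rot": [0,0,0]},
  {"fingers": 8,"translation": [0,0,0],"rot": [0,0,0]},
], force=70)

```text
t: 26.68
position: [0.4786, 0.1547, 0.0436]
eef_rot: [0.001, 0.121, 0.993, -0.0]
contact_force: [-0.8, -3.4, 3.8]
width: 0.143
grasp_force: 70.3
```

Run:
```python
from look import *
go([.478,.1548,.033],np.radians(166.2))
```

```text
pos [0.4786 0.1547 0.0436] yaw 166.14 tilt z [ 0.002 -0.001 -1.   ] F [-0.8 -3.4  3.8] t 26.68
trans [ 0.03 -0.    0.42] rot [-0.01  0.03 -0.01]
```

step_arm([
  {"fingers": 8,"translation": [0,0,0.1],"rot": [0,0,0]},
  {"fingers": 8,"translation": [0,0,0.2],"rot": [0,0,0]},
  {"fingers": 8,"translation": [0,0,0.3],"rot": [0,0,0]},
  {"fingers": 8,"translation": [0,0,0.34],"rot": [0,0,0]},
  {"fingers": 8,"translation": [0,0,0.34],"rot": [0,0,0]},
])

```text
t: 27.1
position: [0.4787, 0.1548, 0.0355]
eef_rot: [0.001, 0.121, 0.993, -0.0]
contact_force: [-3.4, -5.1, 13.8]
width: 0.146
grasp_force: 71.9
```

step_arm([
  {"fingers": 8,"translation": [0,0,0],"rot": [0,0,0.8]},
  {"fingers": 8,"translation": [0,0,0],"rot": [0,0,1.8]},
  {"fingers": 8,"translation": [0,0,0],"rot": [0,0,2.8]},
  {"fingers": 8,"translation": [0,0,0],"rot": [0,0,3.8]},
  {"fingers": 8,"translation": [0,0,0],"rot": [0,0,4.8]},
])

```text
t: 27.52
position: [0.4788, 0.1548, 0.0355]
eef_rot: [0.001, 0.326, 0.945, -0.0]
contact_force: [-3.1, -4.5, 13.7]
width: 0.151
grasp_force: 71.7
```

Run:
```python
from look import *
go([.478,.1548,.033],np.radians(91.5));print(observe()["wrist_torque"])
```

```text
pos [0.4788 0.1548 0.0355] yaw 141.95 tilt z [ 0.002 -0.001 -1.   ] F [-3.1 -4.5 13.7] t 27.52
trans [ 0.02 -0.02  0.1 ] rot [ 0.02  0.03 10.09]
[-1.02576538  0.70020695  0.01862455]
```

Past the lug (24°) with little torque; continue.

step_arm([
  {"fingers": 8,"translation": [0,0,0],"rot": [0,0,1.0]},
  {"fingers": 8,"translation": [0,0,0],"rot": [0,0,2.0]},
  {"fingers": 8,"translation": [0,0,0],"rot": [0,0,3.0]},
  {"fingers": 8,"translation": [0,0,0],"rot": [0,0,4.0]},
  {"fingers": 8,"translation": [0,0,0],"rot": [0,0,5.0]},
])

```text
t: 27.93
position: [0.4788, 0.1547, 0.0355]
eef_rot: [0.001, 0.523, 0.852, -0.0]
contact_force: [-3.2, -4.8, 13.4]
width: 0.146
grasp_force: 71.6
```

step_arm([
  {"fingers": 8,"translation": [0,0,0],"rot": [0,0,1.0]},
  {"fingers": 8,"translation": [0,0,0],"rot": [0,0,2.0]},
  {"fingers": 8,"translation": [0,0,0],"rot": [0,0,3.0]},
  {"fingers": 8,"translation": [0,0,0],"rot": [0,0,4.0]},
  {"fingers": 8,"translation": [0,0,0],"rot": [0,0,4.4]},
])

```text
t: 28.35
position: [0.4789, 0.1547, 0.0355]
eef_rot: [0.001, 0.676, 0.737, 0.0]
contact_force: [-3.1, -4.0, 13.2]
width: 0.145
grasp_force: 71.6
```

Run:
```python
from look import *
go([.478,.1548,.033],np.radians(91.5));print(observe()["wrist_torque"])
```

```text
pos [0.4789 0.1547 0.0355] yaw 94.99 tilt z [ 0.002 -0.002 -1.   ] F [-3.1 -4.  13.2] t 28.35
trans [ 0.01 -0.03  0.1 ] rot [0.03 0.02 0.7 ]
[-1.10548535  0.69128311  0.10274481]
```

step_arm([
  {"fingers": 8,"translation": [0,0,0],"rot": [0,0,0.4]},
  {"fingers": 8,"translation": [0,0,0],"rot": [0,0,0.8]},
  {"fingers": 8,"translation": [0,0,0],"rot": [0,0,1.0]},
  {"fingers": 8,"translation": [0,0,0],"rot": [0,0,1.0]},
])

```text
t: 28.68
position: [0.4789, 0.1546, 0.0355]
eef_rot: [0.001, 0.706, 0.708, 0.0]
contact_force: [-3.3, -5.4, 13.6]
width: 0.15
grasp_force: 71.7
```

Run:
```python
from look import *
go([.478,.1548,.033],np.radians(91.5));print(observe()["wrist_torque"])
```

```text
pos [0.4789 0.1546 0.0355] yaw 90.22 tilt z [ 0.002 -0.002 -1.   ] F [-3.3 -5.4 13.6] t 28.68
trans [ 0.01 -0.03  0.1 ] rot [ 0.03  0.02 -0.26]
[-1.16246966  0.65007741  0.33816639]
```

step_arm([
  {"fingers": 8,"translation": [0,0,0],"rot": [0,0,0.3]},
  {"fingers": 8,"translation": [0,0,0],"rot": [0,0,0.6]},
  {"fingers": 8,"translation": [0,0,0],"rot": [0,0,0.6]},
])

```text
t: 28.93
position: [0.4789, 0.1547, 0.0355]
eef_rot: [0.002, 0.723, 0.691, 0.0]
contact_force: [-3.3, -5.5, 13.7]
width: 0.15
grasp_force: 73.4
```

Run:
```python
from look import *
go([.478,.1548,.033],np.radians(91.5));print(observe()["wrist_torque"])
```

```text
pos [0.4789 0.1547 0.0355] yaw 87.39 tilt z [ 0.003 -0.002 -1.   ] F [-3.3 -5.5 13.7] t 28.93
trans [ 0.   -0.04  0.1 ] rot [ 0.03  0.03 -0.82]
[-1.24799363  0.68605525  1.17534494]
```

At the stop (torque up to 1.2 N m). Ease back a little, rise 8 mm with the knob, then release.

step_arm([
  {"fingers": 8,"translation": [0,0,0],"rot": [0,0,-0.5]},
  {"fingers": 8,"translation": [0,0,-0.12],"rot": [0,0,-0.5]},
  {"fingers": 8,"translation": [0,0,-0.24],"rot": [0,0,-0.5]},
  {"fingers": 8,"translation": [0,0,-0.36],"rot": [0,0,-0.5]},
  {"fingers": 8,"translation": [0,0,-0.36],"rot": [0,0,-0.5]},
])

```text
t: 29.35
position: [0.4788, 0.1547, 0.0434]
eef_rot: [0.001, 0.709, 0.705, 0.0]
contact_force: [1.3, -5.1, 3.5]
width: 0.15
grasp_force: 70.7
```

Run:
```python
from look import *
go([.478,.1548,.033],np.radians(91.5));print(observe()["wrist_torque"])
```

```text
pos [0.4788 0.1547 0.0434] yaw 89.73 tilt z [ 0.002 -0.002 -1.   ] F [ 1.3 -5.1  3.5] t 29.35
trans [ 0.01 -0.03  0.42] rot [ 0.03  0.02 -0.35]
[-1.24974397 -0.23512596  0.46332016]
```

step_arm([
  {"fingers": 20,"translation": [0,0,0],"rot": [0,0,0]},
  {"fingers": 30,"translation": [0,0,0],"rot": [0,0,0]},
  {"fingers": 36,"translation": [0,0,0],"rot": [0,0,0]},
  {"fingers": 36,"translation": [0,0,-0.4],"rot": [0,0,0]},
  {"fingers": 36,"translation": [0,0,-1.4],"rot": [0,0,0]},
])

```text
t: 29.77
position: [0.474, 0.155, 0.0752]
eef_rot: [-0.003, 0.709, 0.705, -0.003]
contact_force: [-0.1, -0.4, -0.1]
width: 0.42
grasp_force: 0.0
```

step_arm([
  {"fingers": 36,"translation": [0,0,-1.4],"rot": [0,0,0]},
  {"fingers": 36,"translation": [-0.6,0,-2.8],"rot": [0,0,0]},
  {"fingers": 36,"translation": [-1.4,0,-4.0],"rot": [0,0,0]},
  {"fingers": 36,"translation": [-1.8,0,-4.8],"rot": [0,0,0]},
  {"fingers": 36,"translation": [-1.8,0,-4.8],"rot": [0,0,0]},
])

```text
t: 30.18
position: [0.4811, 0.1096, 0.2038]
eef_rot: [0.003, 0.71, 0.704, 0.004]
contact_force: [0.5, 0.2, 0.2]
width: 0.421
grasp_force: 0.0
```

step_arm([
  {"fingers": 36,"translation": [0,0,0],"rot": [0,0,0]},
  {"fingers": 36,"translation": [0,0,0],"rot": [0,0,0]},
  {"fingers": 36,"translation": [0,0,0],"rot": [0,0,0]},
])

```text
t: 30.43
position: [0.4761, 0.1106, 0.1962]
eef_rot: [-0.001, 0.709, 0.705, -0.001]
contact_force: [0.2, 0.2, -0.5]
width: 0.421
grasp_force: 0.0
```

Run:
```python
from look import *
im=get_image("wrist");places(im,["knob_grip","unit1"])
snap(im,"w6")
im=get_image("scene");places(im,["unit1","tub","ratchet","hexkeys"])
go([.478,.1548,.2],np.radians(90))
```

```text
knob_grip [([0.4756, 0.1552, 0.053], 0.76)]
unit1 [([0.5642, 0.1526, 0.0135], 0.97), ([0.5649, 0.2401, 0.0154], 0.88), ([0.5566, 0.0622, 0.0162], 0.6)]
unit1 [([0.5654, 0.2417, 0.0163], 0.74), ([0.5564, 0.1497, 0.0168], 0.63), ([0.5605, 0.0618, 0.0204], 0.62)]
tub [([0.8038, -0.0593, 0.0023], 0.57)]
ratchet [([0.7639, -0.2667, -0.0038], 0.81)]
hexkeys [([0.514, 0.4922, -0.0028], 0.97)]
pos [0.4772 0.1103 0.1974] yaw 89.69 tilt z [-0.001 -0.    -1.   ] F [ 0.  -0.2  0.5] t 30.83
trans [ 1.78  0.02 -0.1 ] rot [-0.01  0.   -0.06]
```

View pics/w6.png

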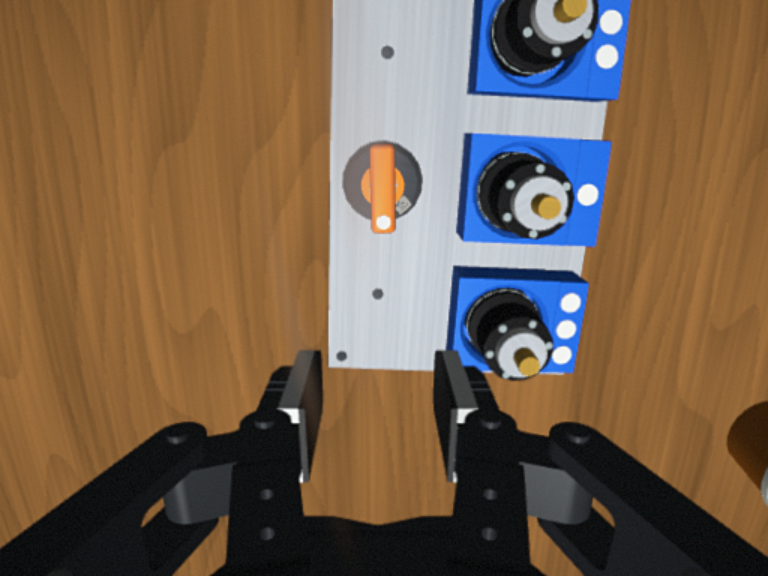

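The bar now runs along y, from (383,147) to (384,230), about 75° clockwise of its start. The knob is up, and all three units stand home in their pockets.

```bash
python3 -c "
from bench import sign_off
print(sign_off())"
```

```text
the job is handed in; nothing more can be done
None
```

The three spindle units are fully home in their pockets in dot order, the T-knob is turned to its stop and back up, the tub, ratchet and hex-key holder were left where they were, and the job is handed in at about 31 s (the verdict was not shown).

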